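# Lock the board carriers into the test docks

## Robot

A 6-joint arm with a two-finger parallel gripper is mounted at the origin on the work surface. World frame = base frame: x ahead of the robot, y to its left, z up, the work surface at z = 0. Lengths are in m, angles in rad, forces in N, time in s.
With the tool pointing down it reaches from about 0.225 to 0.875 m from the base axis. Payload 3.4 kg.
Tool frame: the origin (TCP) lies at the very end of the fingers, on their centre line; the grasp point (between the pads) lies 19 mm behind it; z points along the fingers, y is the direction in which the jaws open and shut (so a half turn about z gives the same grasp; the last joint's range is limited). The gripper opens to 85 mm and grips with 20 to 120 N. Pads are 22 mm wide; open, the fingers measure 114 mm over their backs; the gripper's body (76 mm by 85 mm) begins 54 mm behind the grasp point. The pads swing forward as they close: fully open they stand 13 mm farther back than shut.
Start: joints at [1.06, 0.276, 1.505, -0, 1.361, -0.121], TCP at [0.219, 0.532, 0.231] pointing down, gripper open.
Joint ranges: [-2.89, 2.89], [-0.75, 2.08], [0.22, 2.7], [-1.18, 4.32], [0.11, 2.71], [-2.7, 2.7]. Speed limits (rad/s): [2.57, 2.57, 3.14, 3.14, 3.14, 3.14].

## Interface

Orientations are given as a unit quaternion [w, x, y, z].
In Python, from rig import get_state, get_image, calibration, sign_off gives the robot as it stands. The module is installed in compiled form; this text tells all that it offers.
- The arm moves only by the tool drive_tool, never from a script. Its argument "targets" is one flat list of numbers, 7 for each row, row after row: the turn, a rotation vector about the tool's x, y, z in degrees, then the shift along the tool's x, y, z in mm, then the opening, from 0 (shut) to 1 (fully open). In form: [wx, wy, wz, tx, ty, tz, fingers, wx, wy, wz, tx, ty, tz, fingers, ...]. A call has 1 to 12 rows; each row shifts and turns the commanded pose from where the row before left it, along the tool's axes as they then stand; what a row does not reach is not made up. A row lasts 1/8 s, in which the tool goes at most 62.5 mm and 10.7 degrees, less where a joint would pass 70% of its speed; a pose out of reach is approached as far as the arm can. A call is refused whole if a number of a shift passes 62.5 or a number of a turn 10.7, either way. A call with a gripper value outside its range is refused whole. The fingers move at their own pace and stop on an object; "grip_force" is the grip in N (left out, the last holds). Time passes only in rows, so rows that do not move let the fingers close. It gives the time, the measured TCP pose, the force and the opening at its end, in the units of the state.
- get_state(): the state, without advancing time (a new reading comes with each control period).
- get_image(name): name is "scene" or "top" or "wrist"; returns the picture (400x640x3 uint8, red, green, blue); there is no depth.
- calibration(name): a dict with "mtx" (3x3 intrinsics, pixels), "world_to_cam" (4x4, takes a point from world to camera coordinates); the wrist camera has in their place "hand_eye" (4x4, takes a point from camera to tool coordinates, whose origin is the TCP and whose axes are the flange's). Camera axes: x right, y down, z forward; pixel columns grow to the right and rows downward; lengths in m; the calibration is good to about 2 mm. A picture is of the moment at which its call begins: read the wrist's pose just before it. calibration takes no time and is no camera call.
- sign_off(): hands the job in, once; it reports no verdict.
The state is a dict: "clock": time; "qpos": joint angles; "qd": joint speeds; "effort": joint torques, N m; "position": TCP position; "ee_rot": TCP orientation; "contact_force": force on the tool from outside, world axes, zero at the start; "moment": the same for the moment, N m; "width": finger opening in m.
Only numpy, scipy, OpenCV 4.12 (cv2) and the standard library are available. Lean on these libraries where they do the work, as an engineer would, in place of code of your own. Each camera call takes 0.05 s, during which the arm holds its last target.

## Task

Switch the bench isolator off first. Then set every board carrier on the bench flat down into a test dock, one to a dock, and lock it in with that dock's push-push button; a dock left empty must end with its button out and its lock bolt open, so check which way each button ended up. Only then switch the isolator back on: handle no carrier and push no button while it is on, and leave the parts bin, the can and the screwdriver where they are.

Things in the scene. Friction and masses are not known exactly. Their poses are not given: they have to be found in the camera images.
- handle_p (a point): Middle of the handle of a loose board carrier (300 g; 2 or 3 alike are present): grey base plate 110 x 70 x 8 mm, green board, yellow coils (to 28 mm up) and along its middle a black bar 60 mm long, 18 wide, 16 high on two posts. The point is 56 mm above the underside, 8 mm under the handle's top. x along plate and handle, y across, z up; either way round is the same.
- handle_q (a point): Middle of the handle of a loose board carrier (300 g; 2 or 3 alike are present): grey base plate 110 x 70 x 8 mm, green board, yellow coils (to 28 mm up) and along its middle a black bar 60 mm long, 18 wide, 16 high on two posts. The point is 56 mm above the underside, 8 mm under the handle's top. x along plate and handle, y across, z up; either way round is the same.
- handle_r (a point): Middle of the handle of a loose board carrier (300 g; 2 or 3 alike are present): grey base plate 110 x 70 x 8 mm, green board, yellow coils (to 28 mm up) and along its middle a black bar 60 mm long, 18 wide, 16 high on two posts. The point is 56 mm above the underside, 8 mm under the handle's top. x along plate and handle, y across, z up; either way round is the same.
- nest_a (a point): Floor centre of a fixed dock's nest, 9 mm above the bench: recess 118 x 78 mm, three sides a black rim 10 mm high, 6 wide; a carrier has 4 mm play each side. x along the recess towards its fourth side, the button box (grey, 60 mm long, 70 wide, 40 mm higher than this point), z up. Three docks alike on a black mat, in any order, some shut, some open at the start.
- cap_a (a point): Top centre of the same dock's push-push button: black round cap, 40 mm diameter, on a bright stem, 87 mm from the nest centre along the dock's x; pushed straight down. When out, it is 74 mm above the nest floor.
- button_a (a joint): How far this button is down (m): 0 = out, lock bolt open; 0.014 = latched in, bolt shut; stop at 0.0225. Each push to the stop and release changes it over, in to out or out to in; a push short of 0.0205 may not. Takes up to about 6 N. It drives the bolt.
- tongue_a (a point): Middle of the tip of the dock's lock bolt, a flat steel tongue 30 mm wide, 6 thick, out of the button box towards the nest, 15.5 mm above the nest floor. Open: tip 59.5 mm from the nest centre, clear of the nest. Shut: about 49 mm, over the end of a seated carrier's plate (holding it down), or stopping one from going into an empty nest.
- nest_b (a point): Floor centre of a fixed dock's nest, 9 mm above the bench: recess 118 x 78 mm, three sides a black rim 10 mm high, 6 wide; a carrier has 4 mm play each side. x along the recess towards its fourth side, the button box (grey, 60 mm long, 70 wide, 40 mm higher than this point), z up. Three docks alike on a black mat, in any order, some shut, some open at the start.
- cap_b (a point): Top centre of the same dock's push-push button: black round cap, 40 mm diameter, on a bright stem, 87 mm from the nest centre along the dock's x; pushed straight down. When out, it is 74 mm above the nest floor.
- button_b (a joint): How far this button is down (m): 0 = out, lock bolt open; 0.014 = latched in, bolt shut; stop at 0.0225. Each push to the stop and release changes it over, in to out or out to in; a push short of 0.0205 may not. Takes up to about 6 N. It drives the bolt.
- tongue_b (a point): Middle of the tip of the dock's lock bolt, a flat steel tongue 30 mm wide, 6 thick, out of the button box towards the nest, 15.5 mm above the nest floor. Open: tip 59.5 mm from the nest centre, clear of the nest. Shut: about 49 mm, over the end of a seated carrier's plate (holding it down), or stopping one from going into an empty nest.
- nest_c (a point): Floor centre of a fixed dock's nest, 9 mm above the bench: recess 118 x 78 mm, three sides a black rim 10 mm high, 6 wide; a carrier has 4 mm play each side. x along the recess towards its fourth side, the button box (grey, 60 mm long, 70 wide, 40 mm higher than this point), z up. Three docks alike on a black mat, in any order, some shut, some open at the start.
- cap_c (a point): Top centre of the same dock's push-push button: black round cap, 40 mm diameter, on a bright stem, 87 mm from the nest centre along the dock's x; pushed straight down. When out, it is 74 mm above the nest floor.
- button_c (a joint): How far this button is down (m): 0 = out, lock bolt open; 0.014 = latched in, bolt shut; stop at 0.0225. Each push to the stop and release changes it over, in to out or out to in; a push short of 0.0205 may not. Takes up to about 6 N. It drives the bolt.
- tongue_c (a point): Middle of the tip of the dock's lock bolt, a flat steel tongue 30 mm wide, 6 thick, out of the button box towards the nest, 15.5 mm above the nest floor. Open: tip 59.5 mm from the nest centre, clear of the nest. Shut: about 49 mm, over the end of a seated carrier's plate (holding it down), or stopping one from going into an empty nest.
- isolator_pivot (a point): Pivot of the isolator's toggle handle, 46 mm above the bench, on a fixed grey box 110 x 70 x 40 mm. x: the way the handle swings, roughly away from the robot; a steel dot on the box marks that end, ON; z: up.
- isolator_tip (a point): Point 85 mm from the pivot at the upper end of the black grip (24 mm diameter with round ends, 33 mm long between end centres, this point being the upper one) of the toggle handle.
- isolator (a joint): Toggle handle angle (rad): 0 = OFF, leaning 0.6 rad back from upright towards the robot; 1.2 = ON, leaning 0.6 rad away from the robot. Upright is 0.6; past that it falls over to the other end by itself. About 1 N sideways at the grip moves it.
- parts_bin: Bystander: black open bin 100 x 140 x 60 mm, origin under its centre.
- flux_can: Bystander: upright aluminium can, 66 mm diameter, 130 mm high, origin under its centre.
- driver: Bystander: screwdriver lying on the bench, about 200 mm long, handle black, origin under its middle.
Things that resemble listed ones, but are neither listed nor needed, are in the scene too. Leave any blue or orange look-alike of the part that bears handle_p alone.

How it is judged:
On the way, in this order (a step that is already met when the one before it is completed fails the run):
1. the isolator is switched off (value of joint isolator below 0.15 rad), for 0.2 s.
2. with the isolator off, every carrier is seated and locked in a dock and every empty dock's button is out (value of joint isolator below 0.15 rad and ((horizontal distance between handle_p and nest_a below 0.01 m and z of handle_p in the frame of nest_a between 0.052 and 0.06 m and angle between the x axis of handle_p and the x axis of nest_a, either way round below 0.15 rad and value of joint button_a between 0.012 and 0.0165 m) or (horizontal distance between handle_p and nest_b below 0.01 m and z of handle_p in the frame of nest_b between 0.052 and 0.06 m and angle between the x axis of handle_p and the x axis of nest_b, either way round below 0.15 rad and value of joint button_b between 0.012 and 0.0165 m) or (horizontal distance between handle_p and nest_c below 0.01 m and z of handle_p in the frame of nest_c between 0.052 and 0.06 m and angle between the x axis of handle_p and the x axis of nest_c, either way round below 0.15 rad and value of joint button_c between 0.012 and 0.0165 m)) and ((horizontal distance between handle_q and nest_a below 0.01 m and z of handle_q in the frame of nest_a between 0.052 and 0.06 m and angle between the x axis of handle_q and the x axis of nest_a, either way round below 0.15 rad and value of joint button_a between 0.012 and 0.0165 m) or (horizontal distance between handle_q and nest_b below 0.01 m and z of handle_q in the frame of nest_b between 0.052 and 0.06 m and angle between the x axis of handle_q and the x axis of nest_b, either way round below 0.15 rad and value of joint button_b between 0.012 and 0.0165 m) or (horizontal distance between handle_q and nest_c below 0.01 m and z of handle_q in the frame of nest_c between 0.052 and 0.06 m and angle between the x axis of handle_q and the x axis of nest_c, either way round below 0.15 rad and value of joint button_c between 0.012 and 0.0165 m)) and ((horizontal distance between handle_r and nest_a below 0.01 m and z of handle_r in the frame of nest_a between 0.052 and 0.06 m and angle between the x axis of handle_r and the x axis of nest_a, either way round below 0.15 rad and value of joint button_a between 0.012 and 0.0165 m) or (horizontal distance between handle_r and nest_b below 0.01 m and z of handle_r in the frame of nest_b between 0.052 and 0.06 m and angle between the x axis of handle_r and the x axis of nest_b, either way round below 0.15 rad and value of joint button_b between 0.012 and 0.0165 m) or (horizontal distance between handle_r and nest_c below 0.01 m and z of handle_r in the frame of nest_c between 0.052 and 0.06 m and angle between the x axis of handle_r and the x axis of nest_c, either way round below 0.15 rad and value of joint button_c between 0.012 and 0.0165 m)) and (value of joint button_a below 0.003 m or (horizontal distance between handle_p and nest_a below 0.01 m and z of handle_p in the frame of nest_a between 0.052 and 0.06 m and angle between the x axis of handle_p and the x axis of nest_a, either way round below 0.15 rad) or (horizontal distance between handle_q and nest_a below 0.01 m and z of handle_q in the frame of nest_a between 0.052 and 0.06 m and angle between the x axis of handle_q and the x axis of nest_a, either way round below 0.15 rad) or (horizontal distance between handle_r and nest_a below 0.01 m and z of handle_r in the frame of nest_a between 0.052 and 0.06 m and angle between the x axis of handle_r and the x axis of nest_a, either way round below 0.15 rad)) and (value of joint button_b below 0.003 m or (horizontal distance between handle_p and nest_b below 0.01 m and z of handle_p in the frame of nest_b between 0.052 and 0.06 m and angle between the x axis of handle_p and the x axis of nest_b, either way round below 0.15 rad) or (horizontal distance between handle_q and nest_b below 0.01 m and z of handle_q in the frame of nest_b between 0.052 and 0.06 m and angle between the x axis of handle_q and the x axis of nest_b, either way round below 0.15 rad) or (horizontal distance between handle_r and nest_b below 0.01 m and z of handle_r in the frame of nest_b between 0.052 and 0.06 m and angle between the x axis of handle_r and the x axis of nest_b, either way round below 0.15 rad)) and (value of joint button_c below 0.003 m or (horizontal distance between handle_p and nest_c below 0.01 m and z of handle_p in the frame of nest_c between 0.052 and 0.06 m and angle between the x axis of handle_p and the x axis of nest_c, either way round below 0.15 rad) or (horizontal distance between handle_q and nest_c below 0.01 m and z of handle_q in the frame of nest_c between 0.052 and 0.06 m and angle between the x axis of handle_q and the x axis of nest_c, either way round below 0.15 rad) or (horizontal distance between handle_r and nest_c below 0.01 m and z of handle_r in the frame of nest_c between 0.052 and 0.06 m and angle between the x axis of handle_r and the x axis of nest_c, either way round below 0.15 rad))), for 0.3 s.
At the end, for the whole second after the job is handed in: Isolator within 0.15 rad of ON. Every carrier flat in a nest (centre within 10 mm, height 4 mm, square within 0.15 rad, either way round), that dock's button latched in (12 to 16.5 mm down). Every empty dock's button out (under 3 mm down) (value of joint isolator above 1.05 rad and ((horizontal distance between handle_p and nest_a below 0.01 m and z of handle_p in the frame of nest_a between 0.052 and 0.06 m and angle between the x axis of handle_p and the x axis of nest_a, either way round below 0.15 rad and value of joint button_a between 0.012 and 0.0165 m) or (horizontal distance between handle_p and nest_b below 0.01 m and z of handle_p in the frame of nest_b between 0.052 and 0.06 m and angle between the x axis of handle_p and the x axis of nest_b, either way round below 0.15 rad and value of joint button_b between 0.012 and 0.0165 m) or (horizontal distance between handle_p and nest_c below 0.01 m and z of handle_p in the frame of nest_c between 0.052 and 0.06 m and angle between the x axis of handle_p and the x axis of nest_c, either way round below 0.15 rad and value of joint button_c between 0.012 and 0.0165 m)) and ((horizontal distance between handle_q and nest_a below 0.01 m and z of handle_q in the frame of nest_a between 0.052 and 0.06 m and angle between the x axis of handle_q and the x axis of nest_a, either way round below 0.15 rad and value of joint button_a between 0.012 and 0.0165 m) or (horizontal distance between handle_q and nest_b below 0.01 m and z of handle_q in the frame of nest_b between 0.052 and 0.06 m and angle between the x axis of handle_q and the x axis of nest_b, either way round below 0.15 rad and value of joint button_b between 0.012 and 0.0165 m) or (horizontal distance between handle_q and nest_c below 0.01 m and z of handle_q in the frame of nest_c between 0.052 and 0.06 m and angle between the x axis of handle_q and the x axis of nest_c, either way round below 0.15 rad and value of joint button_c between 0.012 and 0.0165 m)) and ((horizontal distance between handle_r and nest_a below 0.01 m and z of handle_r in the frame of nest_a between 0.052 and 0.06 m and angle between the x axis of handle_r and the x axis of nest_a, either way round below 0.15 rad and value of joint button_a between 0.012 and 0.0165 m) or (horizontal distance between handle_r and nest_b below 0.01 m and z of handle_r in the frame of nest_b between 0.052 and 0.06 m and angle between the x axis of handle_r and the x axis of nest_b, either way round below 0.15 rad and value of joint button_b between 0.012 and 0.0165 m) or (horizontal distance between handle_r and nest_c below 0.01 m and z of handle_r in the frame of nest_c between 0.052 and 0.06 m and angle between the x axis of handle_r and the x axis of nest_c, either way round below 0.15 rad and value of joint button_c between 0.012 and 0.0165 m)) and (value of joint button_a below 0.003 m or (horizontal distance between handle_p and nest_a below 0.01 m and z of handle_p in the frame of nest_a between 0.052 and 0.06 m and angle between the x axis of handle_p and the x axis of nest_a, either way round below 0.15 rad) or (horizontal distance between handle_q and nest_a below 0.01 m and z of handle_q in the frame of nest_a between 0.052 and 0.06 m and angle between the x axis of handle_q and the x axis of nest_a, either way round below 0.15 rad) or (horizontal distance between handle_r and nest_a below 0.01 m and z of handle_r in the frame of nest_a between 0.052 and 0.06 m and angle between the x axis of handle_r and the x axis of nest_a, either way round below 0.15 rad)) and (value of joint button_b below 0.003 m or (horizontal distance between handle_p and nest_b below 0.01 m and z of handle_p in the frame of nest_b between 0.052 and 0.06 m and angle between the x axis of handle_p and the x axis of nest_b, either way round below 0.15 rad) or (horizontal distance between handle_q and nest_b below 0.01 m and z of handle_q in the frame of nest_b between 0.052 and 0.06 m and angle between the x axis of handle_q and the x axis of nest_b, either way round below 0.15 rad) or (horizontal distance between handle_r and nest_b below 0.01 m and z of handle_r in the frame of nest_b between 0.052 and 0.06 m and angle between the x axis of handle_r and the x axis of nest_b, either way round below 0.15 rad)) and (value of joint button_c below 0.003 m or (horizontal distance between handle_p and nest_c below 0.01 m and z of handle_p in the frame of nest_c between 0.052 and 0.06 m and angle between the x axis of handle_p and the x axis of nest_c, either way round below 0.15 rad) or (horizontal distance between handle_q and nest_c below 0.01 m and z of handle_q in the frame of nest_c between 0.052 and 0.06 m and angle between the x axis of handle_q and the x axis of nest_c, either way round below 0.15 rad) or (horizontal distance between handle_r and nest_c below 0.01 m and z of handle_r in the frame of nest_c between 0.052 and 0.06 m and angle between the x axis of handle_r and the x axis of nest_c, either way round below 0.15 rad))); the robot touches nothing.
It fails at once if a carrier is handled while the isolator is on (value of joint isolator above 0.6 rad and (contact force between the fingers and carrier_p above 1 N or contact force between the fingers and carrier_q above 1 N or contact force between the fingers and carrier_r above 1 N)).
It fails at once if a dock button is pushed while the isolator is on (value of joint isolator above 0.6 rad and value of joint any of button_a, button_b, button_c above 0.0175 m).
It fails at once if a bystander (parts bin, can or screwdriver) is shifted more than 3 cm (distance of any of parts_bin, flux_can, driver from where it was at the start of the episode above 0.03 m).
Of carrier_p, carrier_q, carrier_r only 2 to 3 are there at a start; the rules pass over those that are not, and their reading is None.
At some moment in a run one of carrier_p, carrier_q, carrier_r may be knocked a few centimetres aside while the robot is not near it.
Once in a run the grip may slacken for a moment while it holds something.
It also fails if it takes over 210 s, if anything falls off the work surface, if the arm or the gripper's body presses on something with over 40 N, if the wrist force passes 120 N, or if a joint passes its speed limit or range.

## Working session

There is one attempt and no reset: what is moved stays moved. The work goes in short steps, Python scripts to look and compute and a tool call to move; the robot and the scene stay as the last step left them, time stands still between calls to the robot, and variables do not carry over. Pictures are saved under pics/ and viewed, and the job is handed in when it is done.

Besides the shell and the picture viewer there is one more tool, called after ">>>" as name(argument=value, ...), one argument or row to a line, values as JSON. drive_tool: Moves the arm, as the interface text tells. Its arguments: {"type":"object","properties":{"targets":{"type":"array"},"grip_force":{"type":"number"}},"required":["targets"]}

```bash
mkdir -p pics; cat > h.py <<'E'
import numpy as np, cv2
from rig import get_state, get_image, calibration
def save(img,name,crop=None,scale=1):
    if crop is not None:
        a,b,c,d=crop; img=img[b:d,a:c]
    if scale!=1: img=cv2.resize(img,None,fx=scale,fy=scale,interpolation=cv2.INTER_CUBIC)
    cv2.imwrite('pics/'+name+'.png',img[:,:,::-1])
E
python3 - <<'E'
from h import *
s=get_state()
for k,v in s.items(): print(k,np.round(v,3))
for n in('scene','top','wrist'):
    i=get_image(n); np.save('pics/%s0.npy'%n,i); save(i,n+'0')
    c=calibration(n)
    for k,v in c.items(): print(n,k,np.round(v,4).tolist())
E
```

```text
clock 0.0
qpos [ 1.06   0.277  1.506  0.     1.361 -0.121]
qd [ 0.    -0.001 -0.     0.001  0.001  0.001]
effort [-0.0000e+00 -4.1677e+01 -2.4581e+01 -0.0000e+00  1.1000e-02  0.0000e+00]
position [0.218 0.531 0.23 ]
ee_rot [-0.     0.194  0.981 -0.001]
contact_force [0.057 0.171 0.034]
moment [ 0.023 -0.042 -0.023]
width 0.085
scene mtx [[365.7044, 0.0, 322.5036], [0.0, 365.7044, 200.3517], [0.0, 0.0, 1.0]]
scene world_to_cam [[-0.3428, 0.9393, 0.0137, 0.2769], [0.7486, 0.2819, -0.6001, -0.3186], [-0.5676, -0.1955, -0.7998, 1.5992], [0.0, 0.0, 0.0, 1.0]]
top mtx [[361.2931, 0.0, 320.928], [0.0, 361.2931, 199.914], [0.0, 0.0, 1.0]]
top world_to_cam [[0.1448, -0.9895, 0.0024, -0.1658], [-0.9695, -0.1423, -0.1997, 0.5352], [0.1979, 0.0266, -0.9799, 0.9449], [0.0, 0.0, 0.0, 1.0]]
wrist mtx [[341.1096, 0.0, 320.2389], [0.0, 341.1096, 199.3826], [0.0, 0.0, 1.0]]
wrist hand_eye [[-0.0008, -0.951, -0.3092, 0.0794], [1.0, -0.0006, -0.0007, -0.0002], [0.0005, -0.3092, 0.951, -0.1416], [0.0, 0.0, 0.0, 1.0]]
```

View pics/top0.png

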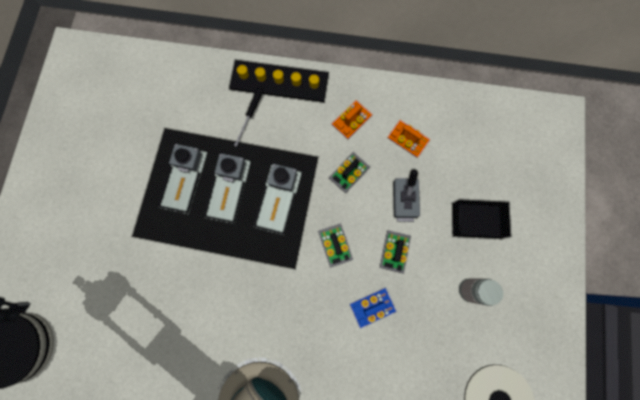

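View pics/scene0.png

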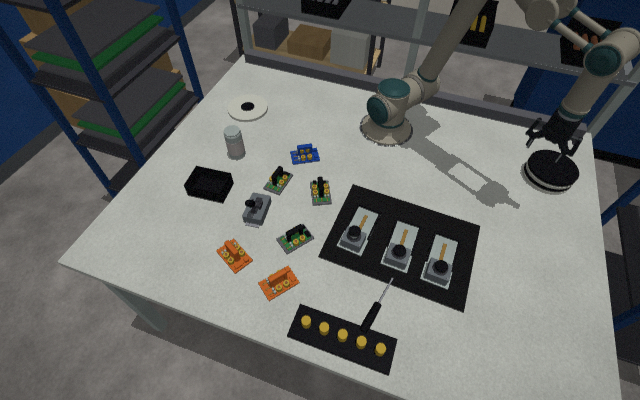

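View pics/wrist0.png

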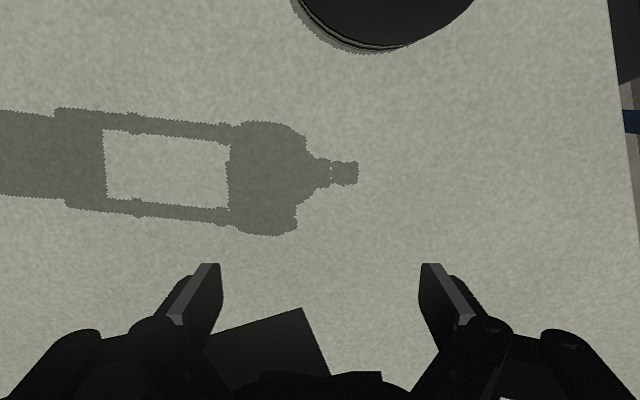

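The top view shows:
- **Green carriers:** three, at (349,172), (336,245) and (397,251).
- **Look-alikes:** orange at (352,119) and (409,138), blue at (373,307).
- **Docks:** three on the mat, with caps at (185,155), (229,165) and (283,177).
- **Isolator:** at (406,198), with its handle leaning away from the robot, so it is ON.

Next I'll check a close crop and work out rough positions.

```bash
cat >> h.py <<'E'
from scipy.spatial.transform import Rotation as R
CAL={n:calibration(n) for n in('scene','top','wrist')}
def Tt(s):
    q=s['ee_rot']; T=np.eye(4); T[:3,:3]=R.from_quat([q[1],q[2],q[3],q[0]]).as_matrix(); T[:3,3]=s['position']; return T
def cam(name,s=None):
    c=CAL[name]
    if name=='wrist': return np.array(c['mtx']),Tt(s)@np.array(c['hand_eye'])
    return np.array(c['mtx']),np.linalg.inv(np.array(c['world_to_cam']))
def ray(name,uv,z,s=None):
    K,T=cam(name,s); uv=np.atleast_2d(np.array(uv,float))
    d=np.linalg.solve(K,np.c_[uv,np.ones(len(uv))].T).T@T[:3,:3].T; o=T[:3,3]
    return o+d*((np.asarray(z)-o[2])/d[:,2])[:,None]
def proj(name,P,s=None):
    K,T=cam(name,s); P=np.atleast_2d(P); p=np.c_[P,np.ones(len(P))]@np.linalg.inv(T).T
    p=p[:,:3]@K.T; return p[:,:2]/p[:,2:]
def wshot(name):
    s=get_state(); i=get_image('wrist'); np.save('pics/%s.npy'%name,i); np.save('pics/%s_s.npy'%name,s,allow_pickle=True); save(i,name); return s,i
def lshot(name):
    return np.load('pics/%s_s.npy'%name,allow_pickle=True).item(),np.load('pics/%s.npy'%name)
E
python3 - <<'E'
from h import *
i=np.load('pics/top0.npy'); save(i,'topcrop',(310,80,520,300),2.7)
save(i,'topdock',(125,50,340,280),2.6)
px={'c1':(349,172),'c2':(336,245),'c3':(397,251),'or1':(352,119),'or2':(409,138),'bl':(373,307)}
for k,v in px.items(): print(k,ray('top',v,0.03)[0].round(3))
for k,v in {'capA':(185,155),'capB':(229,165),'capC':(283,177)}.items(): print(k,ray('top',v,0.08)[0].round(3))
for k,v in {'nA':(178,193),'nB':(221,203),'nC':(274,212)}.items(): print(k,ray('top',v,0.009)[0].round(3))
print('iso',ray('top',(406,198),0.04),'tip',ray('top',(412,173),.12))
print('bin',ray('top',(481,219),.03),'can top',ray('top',(489,292),.13),'driver',ray('top',[(255,98),(238,142)],.01))
E
```

```text
c1 [ 0.651 -0.154  0.03 ]
c2 [ 0.439 -0.145  0.03 ]
c3 [ 0.447 -0.314  0.03 ]
or1 [ 0.815 -0.142  0.03 ]
or2 [ 0.78  -0.315  0.03 ]
bl [ 0.29  -0.266  0.03 ]
capA [0.619 0.302 0.08 ]
capB [0.609 0.177 0.08 ]
capC [0.596 0.024 0.08 ]
nA [0.523 0.328 0.009]
nB [0.512 0.199 0.009]
nC [0.508 0.043 0.009]
iso [[ 0.5966083  -0.32182052  0.04      ]] tip [[ 0.64619065 -0.313996    0.12      ]]
bin [[ 0.56963362 -0.53821002  0.03      ]] can top [[ 0.37177852 -0.52528386  0.13      ]] driver [[0.84859816 0.16079242 0.01      ]
 [0.70118162 0.18526754 0.01      ]]
```

View pics/topcrop.png

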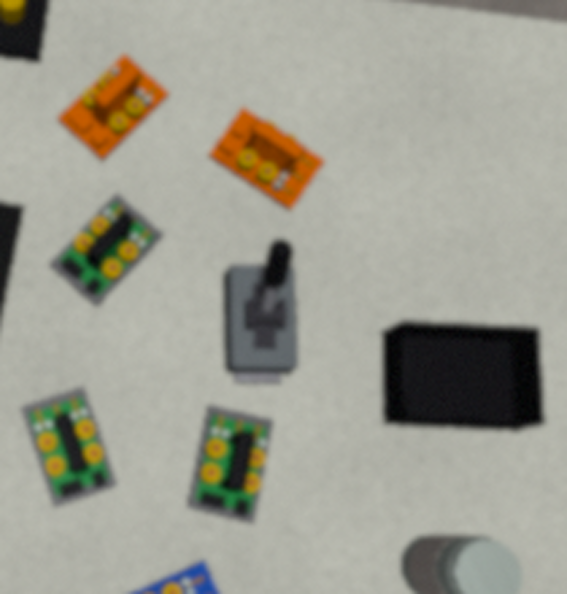

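View pics/topdock.png

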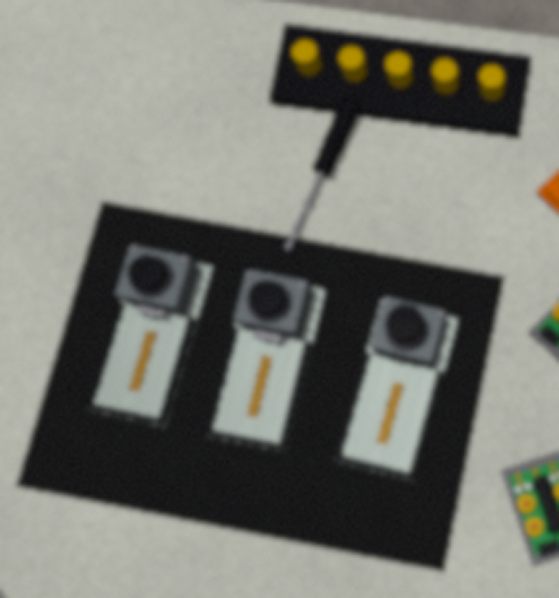

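Both the choice and the state are clear: three grey-plate green carriers, and an isolator that is ON. I'll move over to the isolator to look at it closely.

>>> drive_tool(
  targets=[0,0,-7.5,0,0,-20,0,0,0,-7.5,0,0,-20,0,0,0,-7.5,0,0,-10,0,0,0,0,-22,-57,0,0,0,0,0,-22,-57,0,0,0,0,0,-22,-57,0,0,0,0,0,-22,-57,0,0,0,0,0,-22,-57,0,0,0,0,0,-22,-57,0,0,0,0,0,-22,-57,0,0,0,0,0,-22,-57,0,0,0,0,0,-22,-57,0,0],
)

```text
clock: 1.65
position: [0.4183, 0.0176, 0.2813]
ee_rot: [0.0, -0.001, 1.0, 0.0]
contact_force: [1.5, 0.8, -0.6]
width: 0.0005
```

>>> drive_tool(
  targets=[0,0,0,-22,-57,0,0,0,0,0,-22,-57,0,0,0,0,0,-22,-57,0,0,0,0,0,-22,-57,0,0,0,0,0,-22,-57,0,0,0,0,0,-22,-52,0,0,0,0,0,0,0,0,0,0,0,0,0,0,0,0],
)

```text
clock: 2.65
position: [0.5506, -0.3168, 0.2805]
ee_rot: [-0.001, -0.001, 1.0, 0.001]
contact_force: [0.4, -0.2, -0.1]
width: -0.0
```

```bash
python3 - <<'E'
from h import *
s,i=wshot('w1'); print(s['clock'],s['position'].round(4) if hasattr(s['position'],'round') else s['position'],s['ee_rot'],s['qpos'],s['contact_force'])
E
```

```text
2.65 [ 0.5506 -0.3168  0.2805] [-7.30811513e-04 -1.23555084e-03  9.99998561e-01  9.04234719e-04] [-6.31907945e-01  3.48559378e-01  1.27775015e+00  5.93962762e-04
  1.51753149e+00 -2.20520766e+00] [ 0.35391258 -0.20671343 -0.09285379]
```

View pics/w1.png

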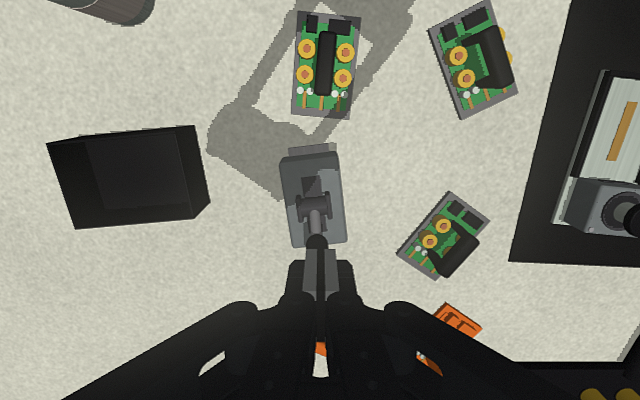

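The wrist view shows the isolator box with top corners near (281,160), (338,153), (347,240) and (293,247). The black grip ends near (317,241) and leans away from the robot. Green carriers are at (325,65), (472,60) and (445,235).

```bash
python3 - <<'E'
from h import *
s,i=lshot('w1')
b=ray('wrist',[(281,160),(338,153),(347,240),(293,247)],.04,s); print(b.round(4)); print('c',b.mean(0).round(4))
d=(b[2]+b[3]-b[0]-b[1])/2; print('yaw',np.degrees(np.arctan2(d[1],d[0])))
yaw=np.arctan2(d[1],d[0]); c=b.mean(0); ux=np.array([np.cos(yaw),np.sin(yaw)])
for L in (0,52,85):
  P=np.r_[c[:2]+ux*L*.001*np.sin(.6),.046+L*.001*np.cos(.6)]; print(L,P.round(3),proj('wrist',P,s).round(1))
save(i,'iso1',(260,130,380,280),4)
E
```

```text
[[ 0.548  -0.3613  0.04  ]
 [ 0.5399 -0.2968  0.04  ]
 [ 0.6471 -0.2838  0.04  ]
 [ 0.6566 -0.3502  0.04  ]]
c [ 0.5979 -0.323   0.04  ]
yaw 6.359069215605311
0 [ 0.598 -0.323  0.046] [[314.8 203.4]]
52 [ 0.627 -0.32   0.089] [[317.4 242.1]]
85 [ 0.646 -0.318  0.116] [[319.2 270.3]]
```

View pics/iso1.png

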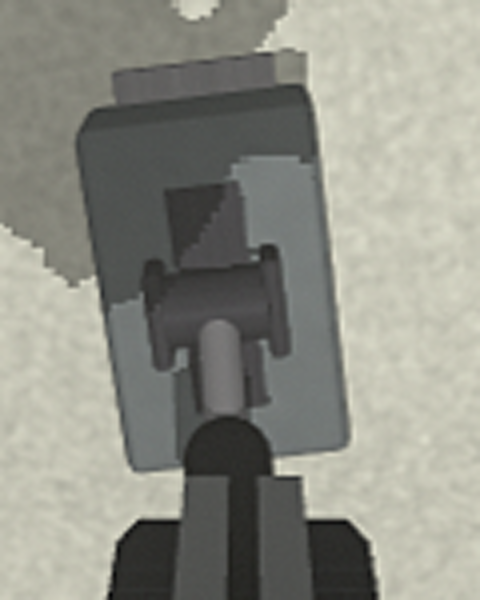

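>>> drive_tool(
  targets=[0,0,0,-50,0,0,0,0,0,0,-50,0,0,0,0,0,0,-50,0,0,0,0,0,0,0,0,60,0,0,0,0,0,0,60,0,0,0,0,0,0,60,0,0,0,0,25,0,0,0,0,0,0,25,-1,0,0,0,0,0,25,-2,0,0,0,0,0,25,-2,0,0,0,0,0,0,0,0,0],
)

```text
clock: 4.08
position: [0.5994, -0.3205, 0.1025]
ee_rot: [-0.0, -0.002, 1.0, 0.0]
contact_force: [0.7, 0.4, -0.1]
width: 0.0002
```

>>> drive_tool(
  targets=[0,0,0,0,0,0,0,0,0,0,0,0,-60,1,0,0,0,0,0,-60,1,0,0,0,35,20,-30,1,0,0,0,35,20,-30,1,0,0,0,35,20,0,1,0,0,0,35,20,0,1,0,0,0,0,0,0,1,0,0,0,0,0,0,1],
)

```text
clock: 5.2
position: [0.4621, -0.2426, 0.2818]
ee_rot: [0.001, -0.002, 1.0, -0.001]
contact_force: [0.0, -0.2, 0.6]
width: 0.0857
```

```bash
python3 - <<'E'
from h import *
s,i=wshot('w2'); print(s['clock'],s['position'],s['contact_force'])
E
```

```text
5.2 [ 0.46205052 -0.24258739  0.28181655] [ 0.02657085 -0.20806296  0.56372471]
```

View pics/w2.png

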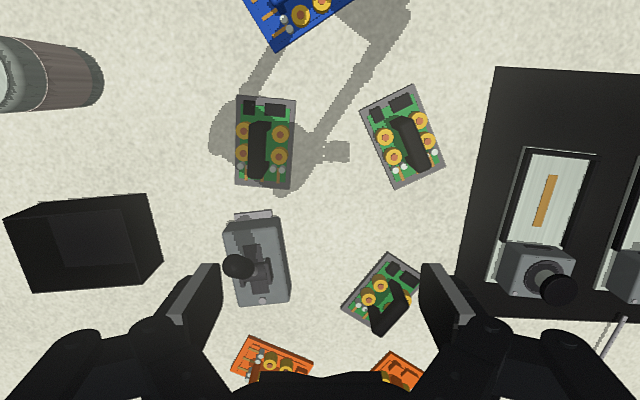

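The steel dot now shows at the far end of the box, near (262,300). I'll check the handle by projecting its ON and OFF positions.

```bash
python3 - <<'E'
from h import *
s,i=lshot('w2')
c=np.array([.598,-.323]); y=np.radians(6.4); ux=np.array([np.cos(y),np.sin(y)])
for a in(-.6,0,.6):
  for L in (0,52,85):
    P=np.r_[c+ux*L*.001*np.sin(a),.046+L*.001*np.cos(a)]; print(a,L,proj('wrist',P,s).round(1))
save(i,'iso2',(190,190,310,320),4)
print(ray('wrist',[(262,300)],.04,s))
# carriers: plate corners
E
```

```text
-0.6 0 [[256.  269.4]]
-0.6 52 [[244.6 265.6]]
-0.6 85 [[235.5 262.7]]
0 0 [[256.  269.4]]
0 52 [[247.5 293.3]]
0 85 [[240.8 312. ]]
0.6 0 [[256.  269.4]]
0.6 52 [[253.6 310.6]]
0.6 85 [[251.8 340.4]]
[[ 0.64654964 -0.31897093  0.04      ]]
```

View pics/iso2.png

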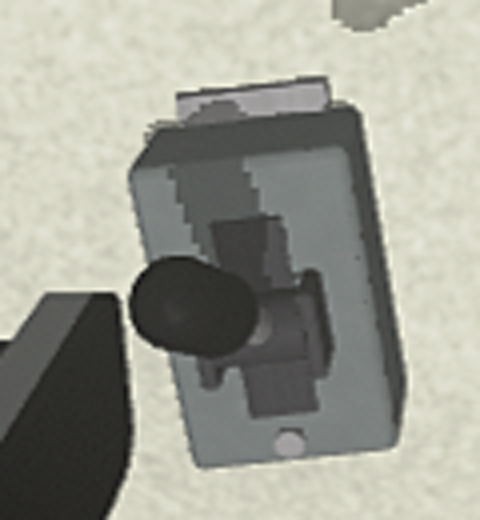

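The isolator is OFF. Next I'll look at the docks.

>>> drive_tool(
  targets=[0,0,0,0,60,0,1,0,0,0,0,60,0,1,0,0,0,0,60,0,1,0,0,0,0,60,0,1,0,0,0,0,60,0,1,0,0,0,0,60,0,1,0,0,0,0,60,0,1,0,0,0,0,0,0,1,0,0,0,0,0,0,1],
)

```text
clock: 6.38
position: [0.4603, 0.1777, 0.2809]
ee_rot: [-0.0, -0.002, 1.0, -0.0]
contact_force: [0.3, 0.2, -0.0]
width: 0.0852
```

```bash
python3 - <<'E'
from h import *
s,i=wshot('w3'); print(s['clock'],s['position'],s['ee_rot'],s['contact_force'])
E
```

```text
6.375 [0.46033629 0.17765686 0.2808639 ] [-2.24149767e-04 -2.01735358e-03  9.99997823e-01 -4.83638855e-04] [ 0.32966047  0.17225101 -0.00759094]
```

View pics/w3.png

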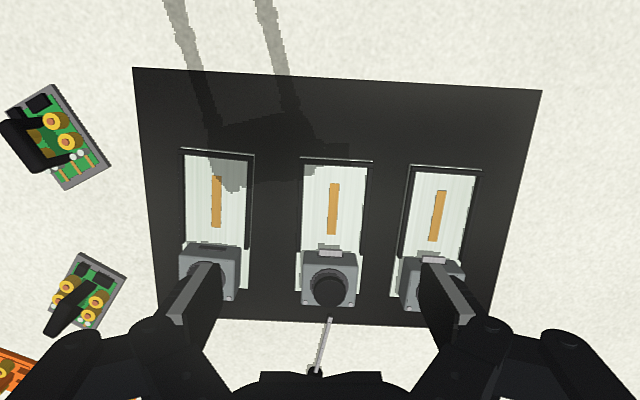

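```bash
python3 - <<'E'
from h import *
s,i=lshot('w3')
save(i,'d1',(165,135,275,310),3.4);save(i,'d2',(285,140,385,320),3.3);save(i,'d3',(385,145,495,320),3.4)
a=[cv2.imread('pics/d%d.png'%k) for k in(1,2,3)]; h=min(x.shape[0] for x in a)
cv2.imwrite('pics/dd.png',cv2.resize(np.hstack([x[:h] for x in a]),None,fx=.7,fy=.95)[:600,:800])
print(np.hstack([x[:h] for x in a]).shape)
E
```

```text
(594, 1078, 3)
```

View pics/dd.png

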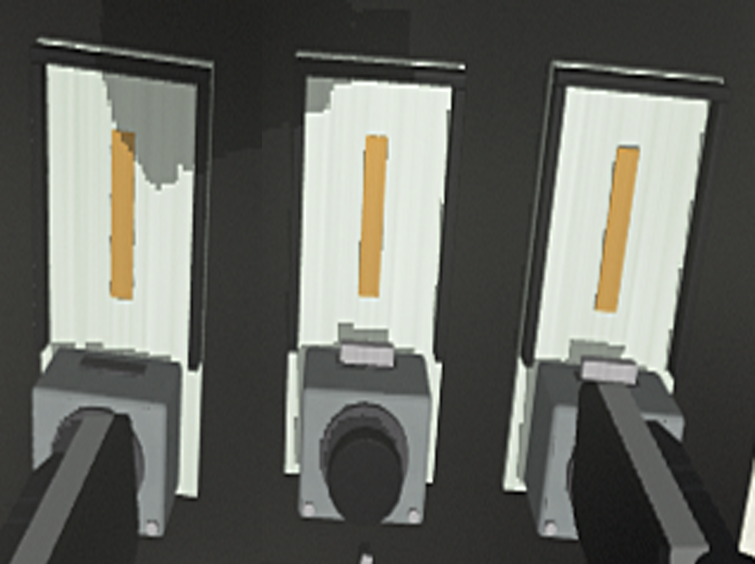

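```bash
cat >> h.py <<'E'
def rects(img,lo,hi,amin=60,name='',roi=None):
    hsv=cv2.cvtColor(img,cv2.COLOR_RGB2HSV); m=cv2.inRange(hsv,lo,hi)
    if roi: z=np.zeros_like(m); z[roi[1]:roi[3],roi[0]:roi[2]]=1; m=m*z
    cs,_=cv2.findContours(m,cv2.RETR_EXTERNAL,cv2.CHAIN_APPROX_NONE)
    return [(cv2.contourArea(c),cv2.minAreaRect(c),c) for c in cs if cv2.contourArea(c)>amin]
def rect_world(name,c,z,s):
    P=ray(name,c.reshape(-1,2),z,s)[:,:2]
    (cx,cy),(w,h),a=cv2.minAreaRect((P*1000).astype(np.float32))
    if w<h: w,h,a=h,w,a+90
    a=(a+90)%180-90
    return cx/1000,cy/1000,w,h,a
E
python3 - <<'E'
from h import *
s,i=lshot('w3')
for a,r,c in rects(i,(8,90,90),(25,255,255),100,roi=(180,150,480,260)): print('strip px',np.round(r[0],1),'world',np.round(rect_world('wrist',c,.009,s),4))
for a,r,c in rects(i,(0,0,150),(180,60,255),500,roi=(150,120,500,260)): print('floor px',np.round(r[0],1),'world',np.round(rect_world('wrist',c,.009,s),4))
g=cv2.cvtColor(i,cv2.COLOR_RGB2GRAY)
for row in (190,200,225): 
    print(row,[ (int(x),int(g[row,x]),int(g[row,x+1])) for x in range(170,490) if abs(int(g[row,x+1])-int(g[row,x]))>45])
for col in (200,320,350,425,455): print(col,[(y,int(g[y,col]),int(g[y+1,col])) for y in range(140,285) if abs(int(g[y+1,col])-int(g[y,col]))>25])
E
```

```text
strip px [436.5 215.5] world [ 0.5377  0.3276 69.5817 11.6813 -4.2687]
strip px [332.4 208.6] world [ 0.5283  0.1927 69.8506 11.5455 -2.8987]
strip px [215.5 201. ] world [ 5.18600e-01  4.32000e-02  6.99336e+01  1.17091e+01 -4.99520e+00]
floor px [438.4 215.8] world [  0.5403   0.3289 119.2333  75.1568  -4.1011]
floor px [333.1 211.7] world [  0.5353   0.1935 127.5763  82.3887  -0.8089]
floor px [216.9 207.1] world [ 5.294000e-01  4.590000e-02  1.327678e+02  8.952890e+01 -8.669800e+00]
190 [(184, 52, 144), (185, 144, 231), (211, 205, 157), (221, 155, 232), (225, 216, 153), (239, 158, 214), (245, 216, 110), (246, 110, 36), (302, 62, 155), (303, 155, 243), (328, 221, 134), (339, 179, 238), (364, 208, 62), (406, 91, 38), (412, 75, 175), (413, 175, 242), (436, 220, 172), (437, 172, 120), (445, 129, 176), (446, 176, 231), (471, 214, 124), (472, 124, 76)]
200 [(184, 36, 126), (185, 126, 234), (211, 200, 151), (245, 214, 47), (301, 45, 108), (302, 108, 221), (328, 222, 157), (363, 229, 61), (404, 100, 50), (410, 49, 144), (411, 144, 248), (434, 211, 123), (435, 123, 169), (444, 171, 218), (
[... 535 characters left out ...]
48, 243), (242, 234, 130), (247, 144, 103), (249, 95, 191), (254, 189, 128), (255, 128, 59), (264, 106, 138), (269, 138, 61), (273, 84, 58)]
350 [(158, 45, 122), (159, 122, 198), (160, 198, 24), (165, 33, 90), (166, 90, 253), (250, 226, 144), (252, 154, 69), (265, 86, 125)]
425 [(163, 46, 75), (164, 75, 169), (165, 169, 65), (166, 65, 32), (167, 32, 58), (171, 50, 128), (172, 128, 240), (249, 225, 183), (250, 183, 132), (254, 142, 93), (256, 98, 189), (261, 188, 106), (262, 106, 28)]
455 [(166, 62, 128), (167, 128, 99), (168, 99, 32), (173, 46, 101), (174, 101, 240), (260, 231, 164), (261, 164, 93), (272, 79, 116), (273, 116, 147), (275, 146, 74), (276, 74, 24), (283, 33, 62), (284, 62, 92)]
```

```bash
python3 - <<'E'
from h import *
s,i=lshot('w3')
W=lambda u,v,z: ray('wrist',[(u,v)],z,s)[0,:2]*1000
print('D1 L',W(185.2,200.5,9),) if 0 else None
for n,(l,r,zr) ,(bu,bv),st in (('D1',((185.2,200),(246,200),.019),(200,156.2),(.5186,.0432,-5)),('D2',((302.2,200),(364,200),.009),(320,165.7),(.5283,.1927,-2.9)),('D3',((410.8,200),(470.3,200),.009),(425,172.2),(.5377,.3276,-4.3))):
    zl=.009 if n!='D3' else .019
    L=W(*l,zl);Rr=W(*r,zr);B=W(bu,bv,.019)
    a=np.radians(st[2]); u=np.array([np.cos(a),np.sin(a)]); v=np.array([-u[1],u[0]]); c=np.array(st[:2])*1000
    print(n,'L v',(L-c)@v,'R v',(Rr-c)@v,'B u',(B-c)@u)
# cap heights: use cap of D2 in wrist and top
K=proj('wrist',[[.5283+.087,.1927-.0045,z] for z in(.083,.069)],s); print(K)
E
```

```text
D1 L v -38.436764657449366 R v 40.85885183515124 B u -59.350528017263144
D2 L v -39.16639005286353 R v 39.51252535004783 B u -58.22148008119411
D3 L v -39.65090884543636 R v 38.91365070339481 B u -59.003216648034375
[[329.42077131 301.37588763]
 [329.14112283 294.4448035 ]]
```

```bash
python3 - <<'E'
from h import *
s,i=lshot('w3'); g=cv2.cvtColor(i,cv2.COLOR_RGB2GRAY).astype(float)
for n,cs in (('D1',(185,245,.009,.019)),('D2',(302,363,.009,.009)),('D3',(410,469,.019,.009))):
    out=[]
    for e in(0,1):
        P=[]
        for y in range(178,238,2):
            x0=cs[e] + (200-y)*(.07 if n=='D2' else .14 if n=='D3' else 0)
            xs=np.arange(int(x0)-6,int(x0)+7); d=np.abs(np.diff(g[y,xs])); 
            if d.max()<40: continue
            k=d.argmax(); w=d[max(0,k-1):k+2]; xx=xs[max(0,k-1):k+2][:len(w)]+.5
            P.append(((w*xx).sum()/w.sum(),y))
        Q=ray('wrist',P,cs[2+e],s)[:,:2].astype(np.float32)
        vx,vy,x,y=cv2.fitLine(Q,cv2.DIST_HUBER,0,.001,.001).ravel(); a=np.degrees(np.arctan2(vy,vx)); out.append((a+90)%180-90)
    print(n,np.round(out,2))
for a,r,c in rects(i,(8,90,90),(25,255,255),100,roi=(180,150,480,260)):
    m=np.zeros(g.shape,np.uint8); cv2.drawContours(m,[c],-1,1,-1); ys,xs=np.nonzero(m); Q=ray('wrist',np.c_[xs,ys],.009,s)[:,:2]
    w,v=np.linalg.eigh(np.cov(Q.T)); d=v[:,1]; print(Q.mean(0).round(4),((np.degrees(np.arctan2(d[1],d[0]))+90)%180-90).round(2))
E
```

```text
D1 [-6.26 -5.98]
D2 [-2.96 -2.8 ]
D3 [-4.06 -4.27]
[0.5366 0.3277] -4.08
[0.5276 0.1927] -2.85
[0.518  0.0439] -5.31
```

D1 is open; D2 and D3 have their tongues out and caps low, so they are shut. I'll push D2's cap to open it.

>>> drive_tool(
  targets=[0,0,0,-50,4,0,0,0,0,0,-50,4,0,0,0,0,0,-55,3,0,0,0,0,0,0,0,60,0,0,0,0,0,0,60,0,0,0,0,0,0,0,60,0,0,0,0,0,0,20,0,0,0,0,0,0,10,0,0,0,0,0,0,7,0,0,0,0,0,0,0,0],
)

```text
schema error: expected a multiple of 7 numbers
```

>>> drive_tool(
  targets=[0,0,0,-50,4,0,0,0,0,0,-50,4,0,0,0,0,0,-55,3,0,0,0,0,0,0,0,60,0,0,0,0,0,0,60,0,0,0,0,0,0,60,0,0,0,0,0,0,20,0,0,0,0,0,0,10,0,0,0,0,0,0,7,0,0,0,0,0,0,0,0],
)

```text
clock: 7.68
position: [0.6155, 0.1882, 0.0654]
ee_rot: [0.001, -0.001, 1.0, -0.0]
contact_force: [-0.7, -2.1, 3.7]
width: -0.0003
```

>>> drive_tool(
  targets=[0,0,0,0,0,3,0,0,0,0,0,0,1,0,0,0,0,0,0,0,0],
)

```text
clock: 8.05
position: [0.6156, 0.1893, 0.061]
ee_rot: [0.001, -0.002, 1.0, 0.0]
contact_force: [1.7, -1.7, 3.5]
width: 0.0002
```

>>> drive_tool(
  targets=[0,0,0,0,0,2,0,0,0,0,0,0,0,0],
)

```text
clock: 8.3
position: [0.6156, 0.1893, 0.0605]
ee_rot: [0.002, -0.002, 1.0, 0.0]
contact_force: [-1.0, -1.6, 12.0]
width: 0.0001
```

The stop was reached, with 12 N at z = 0.0605. D3 is next.

>>> drive_tool(
  targets=[0,0,0,0,0,-20,0,0,0,0,0,0,-60,0,0,0,0,-3,44,0,0,0,0,0,-3,44,0,0,0,0,0,-2,44,0,0,0,0,0,0,0,0,0,0,0,0,0,0,50,0,0,0,0,0,0,18,0,0,0,0,0,0,8,0,0,0,0,0,0,4,0,0,0,0,0,0,0,0,0,0,0,0,0,0,0],
)

```text
clock: 9.8
position: [0.6226, 0.3208, 0.0606]
ee_rot: [0.001, -0.001, 1.0, 0.0]
contact_force: [-3.7, -2.5, 6.5]
width: 0.0002
```

>>> drive_tool(
  targets=[0,0,0,0,0,1.5,0,0,0,0,0,0,0,0],
)

```text
clock: 10.05
position: [0.6227, 0.3208, 0.0605]
ee_rot: [0.001, -0.001, 1.0, 0.0]
contact_force: [-4.8, -2.4, 12.9]
width: -0.0001
```

>>> drive_tool(
  targets=[0,0,0,0,0,-30,0,0,0,0,0,0,-60,0,0,0,0,20,-20,-50,0,0,0,0,25,-25,-45,0,0,0,0,35,-35,-35,0,0,0,0,40,-40,0,0,0,0,0,40,-25,0,0,0,0,0,0,0,0,0,0,0,0,0,0,0,0],
)

```text
clock: 11.18
position: [0.4638, 0.1757, 0.278]
ee_rot: [0.002, -0.001, 1.0, 0.001]
contact_force: [-0.2, -0.2, 0.2]
width: 0.0
```

```bash
python3 - <<'E'
from h import *
s,i=wshot('w4'); print(s['clock'],s['position'],s['contact_force'])
save(i,'w4c',(60,120,560,330),1.6)
E
```

```text
11.175 [0.46379846 0.17573138 0.27795249] [-0.18500203 -0.22876058  0.2043715 ]
```

View pics/w4c.png

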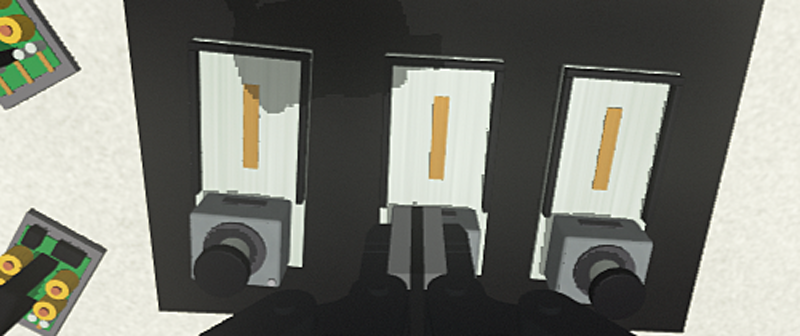

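All three docks now show dark slots with no tongue, and D1 and D3 have raised caps. I'll move on to the carriers.

>>> drive_tool(
  targets=[0,0,0,6,-54,0,1,0,0,0,6,-54,0,1,0,0,0,6,-54,0,1,0,0,0,6,-54,0,1,0,0,0,6,-54,0,1,0,0,0,6,-54,0,1,0,0,0,6,-50,0,1,0,0,0,0,0,0,1,0,0,0,0,0,0,1],
)

```text
clock: 12.35
position: [0.4225, -0.1986, 0.2764]
ee_rot: [-0.0, -0.001, 1.0, 0.001]
contact_force: [-0.1, 0.3, -0.4]
width: 0.0854
```

```bash
python3 - <<'E'
from h import *
s,i=wshot('w5'); print(s['clock'],s['position'],s['ee_rot'],s['qpos'])
E
```

```text
12.35 [ 0.42251833 -0.19857108  0.2764154 ] [-8.10382141e-05 -1.30041882e-03  9.99998980e-01  5.85009747e-04] [-5.89240479e-01  8.70173800e-02  1.63513467e+00  8.91707629e-04
  1.42022677e+00 -2.16277175e+00]
```

View pics/w5.png

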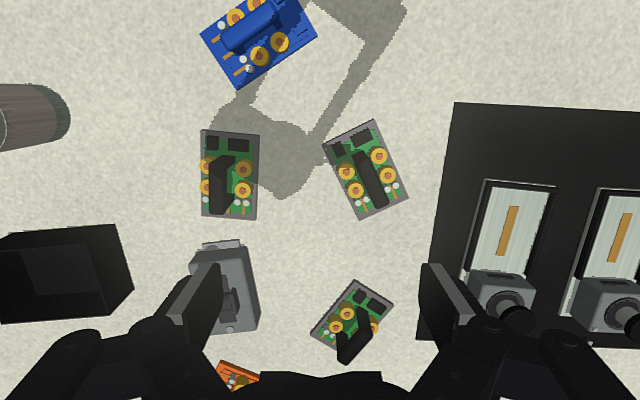

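```bash
cat >> h.py <<'E'
def greens(img,s,z=.010,name='wrist',amin=150):
    hsv=cv2.cvtColor(img,cv2.COLOR_RGB2HSV); m=cv2.inRange(hsv,(45,80,40),(85,255,255))
    m2=cv2.morphologyEx(m,cv2.MORPH_CLOSE,np.ones((25,25)))
    n,l,st,ce=cv2.connectedComponentsWithStats(m2); out=[]
    for k in range(1,n):
        q=m*(l==k)
        if cv2.countNonZero(q)<amin: continue
        ys,xs=np.nonzero(q); c=cv2.convexHull(np.c_[xs,ys].astype(np.int32))
        out.append((ce[k].round(0),np.round(rect_world(name,c,z,s),4)))
    return out
E
python3 - <<'E'
from h import *
s,i=lshot('w5')
for o in greens(i,s): print(o)
save(i,'c2',(310,110,420,230),5)
for n,c in (('c2',[(322,141),(373,119),(409,197),(360,220)]),('c3',[(202,130),(260,133),(257,220),(201,216)]),('c1',[(354,280),(394,306),(350,360),(310,333)])):
    P=ray('wrist',c,.008,s)[:,:2]; print(n,P.mean(0).round(4),[np.round(np.linalg.norm(P[k]-P[k-1])*1000,1) for k in range(4)], np.degrees(np.arctan2(*(P[2]+P[3]-P[0]-P[1])[::-1])).round(1))
E
```

```text
(array([366., 171.]), array([ 0.4408, -0.1426, 89.5264, 57.7614, 26.6175]))
(array([229., 176.]), array([ 0.447 , -0.3116, 89.7505, 57.6708, -5.8494]))
(array([349., 318.]), array([  0.6579,  -0.1548,  90.0175,  58.054 , -35.4904]))
c2 [ 0.4392 -0.1419] [np.float64(112.7), np.float64(65.1), np.float64(108.3), np.float64(68.2)] 26.8
c3 [ 0.4467 -0.3103] [np.float64(109.7), np.float64(68.6), np.float64(111.3), np.float64(71.8)] -5.8
c1 [ 0.6585 -0.1534] [np.float64(106.6), np.float64(71.0), np.float64(111.4), np.float64(76.6)] -33.4
```

View pics/c2.png

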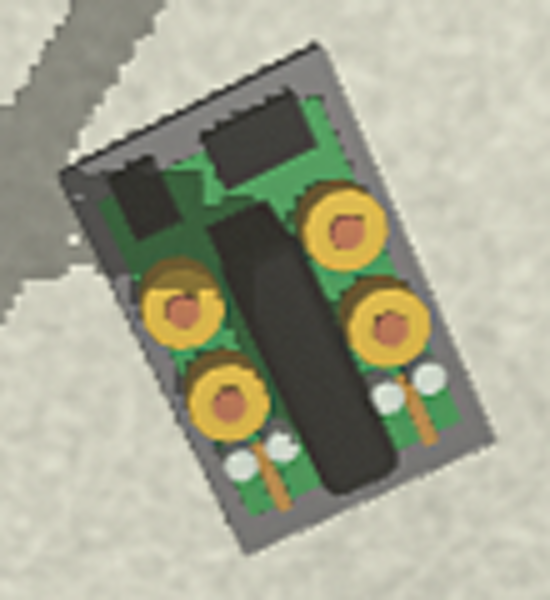

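The green-board rectangles come out at 90 x 58 mm, which agrees with the plate corners. First carrier: centre (0.4405, -0.1423), yaw 26.7°.

>>> drive_tool(
  targets=[0,0,0,-18,56,0,1,0,0,-8.9,0,0,60,1,0,0,-8.9,0,0,60,1,0,0,-8.9,0,0,55,1,0,0,0,0,0,40,1,0,0,0,0,0,22,1,0,0,0,0,0,0,1],
)

```text
clock: 13.28
position: [0.4387, -0.1406, 0.0385]
ee_rot: [-0.001, -0.233, 0.972, 0.001]
contact_force: [0.2, -0.6, -0.0]
width: 0.0855
```

```bash
python3 - <<'E'
from h import *
s,i=wshot('w6'); T=Tt(s); print(s['clock'],s['position'],s['contact_force'],s['qpos'].round(3) if hasattr(s['qpos'],'round') else s['qpos'])
print('yaw x',np.degrees(np.arctan2(T[1,0],T[0,0])), 'z',T[:3,2].round(4))
print('err tool',(T[:3,:3].T@(np.array([.4405,-.1423,.037])-T[:3,3])*1000).round(1))
E
```

```text
13.275 [ 0.43869492 -0.14056494  0.03853936] [ 0.1552175  -0.56230345 -0.02749994] [-0.462  0.311  2.018  0.     0.817 -2.504]
yaw x -153.00108428915922 z [-0.0034  0.002  -1.    ]
err tool [-0.8 -2.4  1.5]
```

View pics/w6.png

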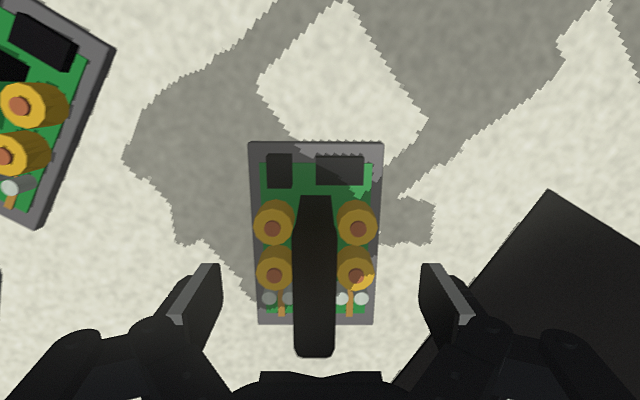

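>>> drive_tool(
  targets=[0,0,0,-1,-2.5,1,1,0,0,0,0,0,0,0,0,0,0,0,0,0,0,0,0,0,0,0,0,0,0,0,0,0,0,0,0,0,0,0,0,0,0,0],
  grip_force=70,
)

```text
clock: 14.08
position: [0.4412, -0.1441, 0.039]
ee_rot: [-0.0, -0.232, 0.973, 0.0]
contact_force: [-0.5, 1.5, 2.3]
width: 0.0172
```

Gripped at 17 mm. I'll lift, turn to dock D1's yaw and carry it over.

>>> drive_tool(
  targets=[0,0,0,0,0,-50,0,0,0,0,0,0,-60,0,0,0,8.2,0,0,-10,0,0,0,8.2,0,0,0,0,0,0,8.2,0,0,0,0,0,0,8.2,0,0,0,0,0,0,0,-14.3,48.7,0,0,0,0,0,-14.3,48.7,0,0,0,0,0,-14.3,48.7,0,0,0,0,0,-14.3,48.7,0,0,0,0,0,0,0,0,0,0,0,0,0,0,0,0],
)

```text
clock: 15.58
position: [0.5177, 0.0435, 0.158]
ee_rot: [-0.001, 0.051, 0.999, -0.0]
contact_force: [-0.5, -0.2, -3.1]
width: 0.0166
```

```bash
cat >> h.py <<'E'
NEST={'D1':(.5183,.0435,-6.1),'D2':(.528,.1927,-2.9),'D3':(.537,.3277,-4.1)}
CARR=.087
def cappos(d):
    x,y,a=NEST[d]; a=np.radians(a); return np.array([x+.087*np.cos(a),y+.087*np.sin(a)])
def err(s,xyz,yaw=None):
    T=Tt(s); e=(T[:3,:3].T@(np.array(xyz)-T[:3,3])*1000).round(1)
    y=np.degrees(np.arctan2(T[1,0],T[0,0])); print('clock',round(s['clock'],2),'pos',np.round(s['position'],4),'err tool mm',e,'yaw',y.round(2),'F',np.round(s['contact_force'],1),'w',round(float(s['width']),4),'tilt',T[:2,2].round(4))
    if yaw is not None: print('turn about tool z needed', (-((yaw-y+90)%180-90)).round(2))
E
python3 - <<'E'
from h import *
s,i=wshot('w7'); err(s,(*NEST['D1'][:2],.05),NEST['D1'][2])
E
```

```text
clock 15.57 pos [0.5177 0.0435 0.158 ] err tool mm [-8.000e-01  1.000e-01  1.079e+02] yaw 174.12 F [-0.5 -0.2 -3.1] w 0.0166 tilt [-0.0021 -0.0006]
turn about tool z needed 0.22
```

View pics/w7.png

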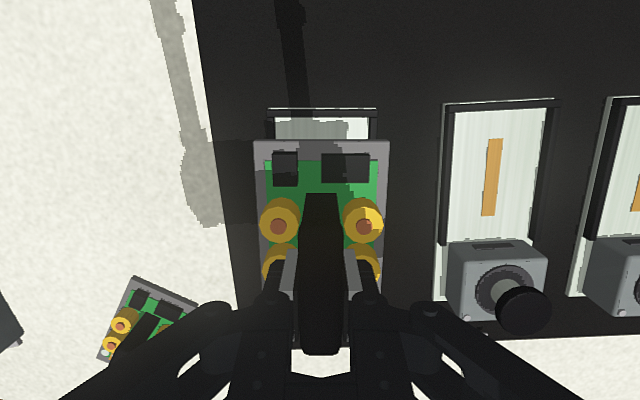

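```bash
python3 - <<'E'
from h import *
s,i=lshot('w7'); T=Tt(s)
P=ray('wrist',[(254.5,141.5),(389,140.5)],.158-.039+.008,s); q=(P-T[:3,3])@T[:3,:3]*1000; print(q.round(1),np.linalg.norm(P[1]-P[0]))
E
```

```text
[[ 54.  -33.4  31.1]
 [ 54.5  34.4  31. ]] 0.06781759622003324
```

>>> drive_tool(
  targets=[0,0,0.2,0,0,50,0,0,0,0,0,0,35,0,0,0,0,0,0,12,0,0,0,0,0,0,8,0,0,0,0,0,0,3,0,0,0,0,0,0,0,0],
)

```text
clock: 16.38
position: [0.5193, 0.0435, 0.0516]
ee_rot: [0.001, 0.054, 0.999, 0.0]
contact_force: [0.3, -0.6, -3.5]
width: 0.0167
```

```bash
python3 - <<'E'
from h import *
s,i=wshot('w8'); err(s,(*NEST['D1'][:2],.048),NEST['D1'][2])
E
```

```text
clock 16.38 pos [0.5193 0.0435 0.0516] err tool mm [ 1.  -0.1  3.6] yaw 173.86 F [ 0.3 -0.6 -3.5] w 0.0167 tilt [ 0.0018 -0.    ]
turn about tool z needed -0.04
```

View pics/w8.png

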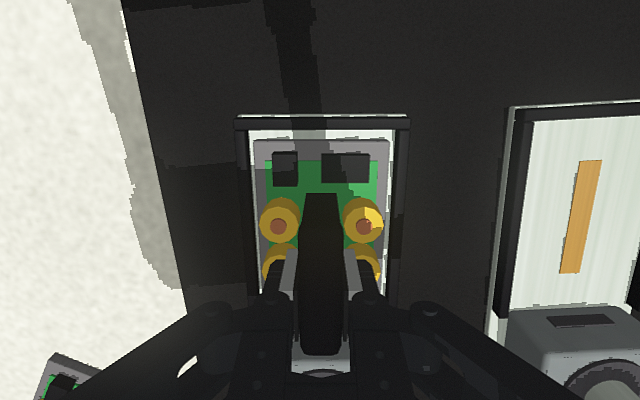

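The carrier is inside the rim, with a thin white gap on three sides. I'll set it down and release.

>>> drive_tool(
  targets=[0,0,0,1,0,3,0,0,0,0,0,0,1,0,0,0,0,0,0,0,0,0,0,0,0,0,0,0.5,0,0,0,0,0,0,1,0,0,0,0,0,0,1,0,0,0,0,0,-30,1,0,0,0,0,0,-60,1,0,0,0,0,0,-10,1,0,0,0,0,0,0,1],
)

```text
clock: 17.68
position: [0.5177, 0.0437, 0.1472]
ee_rot: [0.001, 0.054, 0.999, 0.0]
contact_force: [0.6, -1.0, -0.7]
width: 0.0852
```

```bash
python3 - <<'E'
from h import *
s,i=wshot('w9'); err(s,(*cappos('D1'),.12))
for o in greens(i,s,.019): print(o)
E
```

```text
clock 17.68 pos [0.5177 0.0437 0.1472] err tool mm [-87.5  -0.1  27.4] yaw 173.86 F [ 0.6 -1.  -0.7] w 0.0852 tilt [0.0014 0.    ]
(array([320., 184.]), array([ 5.17700e-01,  4.39000e-02,  8.91428e+01,  5.75912e+01,
       -6.12950e+00]))
(array([136., 309.]), array([ 0.6168, -0.1405, 27.3265, 26.0645, 54.9251]))
```

View pics/w9.png

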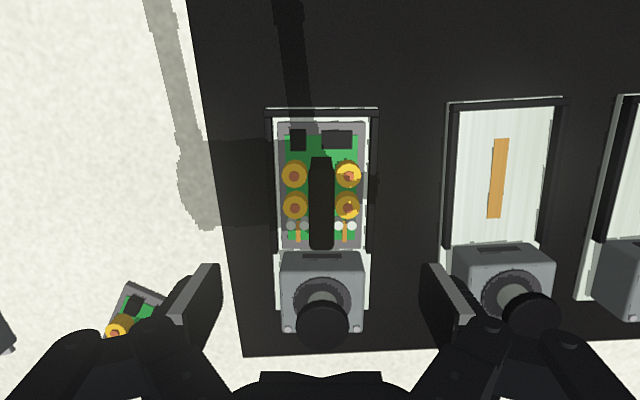

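Seated: the board is at (0.5177, 0.0439), -6.1°, level in the nest. I'll lock D1.

>>> drive_tool(
  targets=[0,0,0,-44,0,0,0,0,0,0,-43.5,0,0,0,0,0,0,0,0,0,0,0,0,0,0,0,50,0,0,0,0,0,0,20,0,0,0,0,0,0,10,0,0,0,0,0,0,7,0,0,0,0,0,0,2,0,0,0,0,0,0,0,0],
)

```text
clock: 18.85
position: [0.6023, 0.0346, 0.0604]
ee_rot: [-0.001, 0.053, 0.999, -0.0]
contact_force: [-9.8, 0.4, 16.5]
width: -0.0003
```

>>> drive_tool(
  targets=[0,0,0,0,0,-30,0,0,0,0,0,0,-60,0,0,0,0,0,-30,-50,0,0,0,0,20,-35,-45,0,0,0,0,22,-35,-37,0,0,0,0,0,0,0,0,0,0,0,0,0,0,0],
)

```text
clock: 19.73
position: [0.5521, -0.0603, 0.2795]
ee_rot: [0.0, 0.054, 0.999, 0.0]
contact_force: [-0.4, -0.1, -0.1]
width: -0.0004
```

```bash
python3 - <<'E'
from h import *
s,i=wshot('w10'); err(s,(.658,-.154,.039),-35.)
for o in greens(i,s,.010): print(o)
for o in greens(i,s,.019): print('z19',o)
E
```

```text
clock 19.73 pos [ 0.5521 -0.0603  0.2795] err tool mm [-115.2  -82.   240.5] yaw 173.84 F [-0.4 -0.1 -0.1] w -0.0004 tilt [0.0008 0.0006]
turn about tool z needed 28.84
(array([97., 90.]), array([ 0.4473, -0.311 , 89.8054, 58.311 , -5.7362]))
(array([407., 118.]), array([ 5.19200e-01,  4.55000e-02,  9.08580e+01,  5.95845e+01,
       -6.20110e+00]))
(array([259., 242.]), array([  0.6583,  -0.1536,  89.8712,  57.8299, -34.9436]))
z19 (array([97., 90.]), array([ 0.4479, -0.3054, 87.8392, 57.0344, -5.7362]))
z19 (array([407., 118.]), array([ 5.18200e-01,  4.33000e-02,  8.88687e+01,  5.82799e+01,
       -6.20110e+00]))
z19 (array([259., 242.]), array([  0.6543,  -0.1514,  87.9036,  56.5638, -34.9436]))
```

View pics/w10.png

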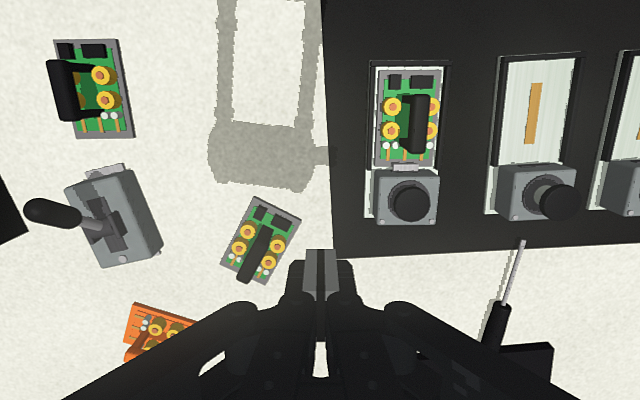

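D1 is locked: its cap is low and the bright tongue lies over the plate end at (407,167). Next is the carrier at (0.6583, -0.1536), yaw -34.9°.

>>> drive_tool(
  targets=[0,0,0,-38.5,-27,0,1,0,0,0,-38.5,-27,0,1,0,0,0,-38.5,-27.5,0,1,0,0,9.6,0,0,60,1,0,0,9.6,0,0,60,1,0,0,9.6,0,0,55,1,0,0,0,0,0,40,1,0,0,0,0,0,22,1,0,0,0,0,0,0,1,0,0,0,0,0,0,1],
)

```text
clock: 21.02
position: [0.6589, -0.1534, 0.0428]
ee_rot: [0.0, 0.3, 0.954, 0.0]
contact_force: [0.1, 0.8, 0.7]
width: 0.0857
```

```bash
python3 - <<'E'
from h import *
s,i=wshot('w11'); err(s,(.6583,-.1536,.038),-34.9)
E
```

```text
clock 21.02 pos [ 0.6589 -0.1534  0.0428] err tool mm [ 0.4 -0.5  4.8] yaw 145.11 F [0.1 0.8 0.7] w 0.0857 tilt [0.0004 0.0001]
turn about tool z needed 0.01
```

View pics/w11.png

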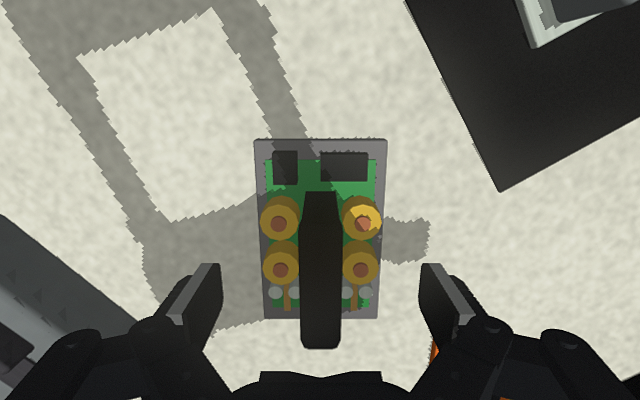

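>>> drive_tool(
  targets=[0,0,0,0,-0.5,4,1,0,0,0,0,0,0,0,0,0,0,0,0,0,0,0,0,0,0,0,0,0,0,0,0,0,0,0,0,0,0,0,0,0,0,0,0,0,0,0,0,-50,0,0,0,0,0,0,-60,0,0,0,-8,0,0,-10,0,0,0,-8,0,0,0,0,0,0,-8,0,0,0,0,0,0,-8,0,0,0,0],
)

```text
clock: 22.58
position: [0.657, -0.1542, 0.1575]
ee_rot: [-0.001, 0.023, 1.0, 0.0]
contact_force: [-0.5, -0.2, -3.6]
width: 0.0169
```

```bash
python3 - <<'E'
from h import *
s=get_state(); err(s,(*NEST['D2'][:2],.05),NEST['D2'][2])
E
```

```text
clock 22.57 pos [ 0.657  -0.1542  0.1575] err tool mm [144.8 340.5 108.1] yaw 177.33 F [-0.5 -0.2 -3.6] w 0.0169 tilt [-0.0026  0.0007]
turn about tool z needed 0.23
```

>>> drive_tool(
  targets=[0,0,0.2,24,56.7,0,0,0,0,0,24,56.7,0,0,0,0,0,24,56.7,0,0,0,0,0,24,56.7,0,0,0,0,0,24,56.7,0,0,0,0,0,24,56.7,0,0,0,0,0,0,0,0,0,0,0,0,0,0,0,0],
)

```text
clock: 23.58
position: [0.5321, 0.193, 0.1582]
ee_rot: [-0.0, 0.027, 1.0, -0.001]
contact_force: [0.7, -0.6, -3.2]
width: 0.0164
```

```bash
python3 - <<'E'
from h import *
s,i=wshot('w12'); err(s,(*NEST['D2'][:2],.05),NEST['D2'][2])
E
```

```text
clock 23.57 pos [0.5321 0.193  0.1582] err tool mm [  4.   -0.3 108.2] yaw 176.95 F [ 0.7 -0.6 -3.2] w 0.0164 tilt [-0.001  -0.0012]
turn about tool z needed -0.15
```

View pics/w12.png

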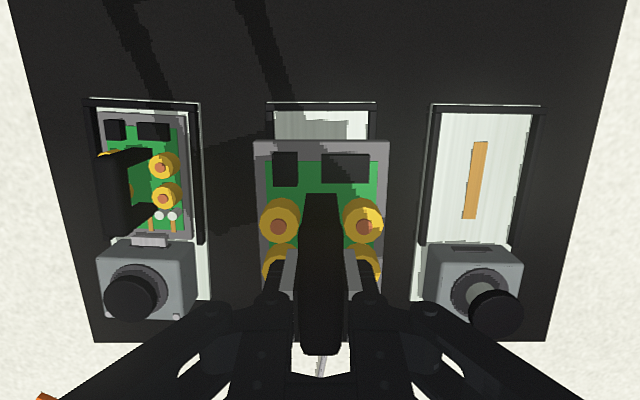

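The carrier sits in the grip as the first one did (near edge at row 141). I'll correct by 4 mm and go down.

>>> drive_tool(
  targets=[0,0,0,4,0,50,0,0,0,0,0,0,35,0,0,0,0,0,0,12,0,0,0,0,0,0,6,0,0,0,0,0,0,1,0,0,0,0,0,0,0,0],
)

```text
clock: 24.38
position: [0.5296, 0.1935, 0.056]
ee_rot: [0.001, 0.027, 1.0, 0.0]
contact_force: [0.4, 0.8, -2.7]
width: 0.0165
```

```bash
python3 - <<'E'
from h import *
s,i=wshot('w13'); err(s,(*NEST['D2'][:2],.048),NEST['D2'][2])
E
```

```text
clock 24.38 pos [0.5296 0.1935 0.056 ] err tool mm [ 1.6 -0.9  8. ] yaw 176.86 F [ 0.4  0.8 -2.7] w 0.0165 tilt [0.0024 0.0006]
turn about tool z needed -0.24
```

View pics/w13.png

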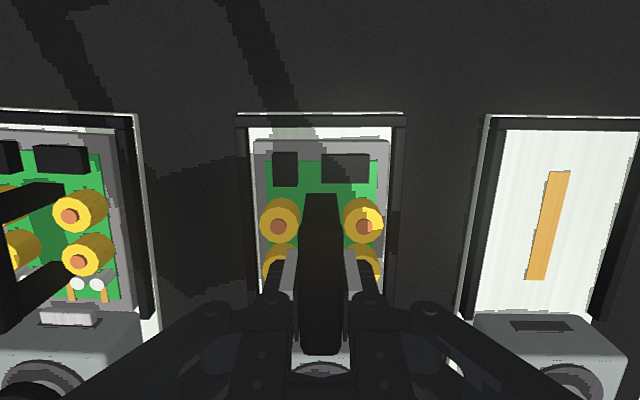

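>>> drive_tool(
  targets=[0,0,0,1.5,-1,4,0,0,0,0,0,0,4,0,0,0,0,0,0,0,0,0,0,0,0,0,0,0.5,0,0,0,0,0,0,1,0,0,0,0,0,0,1,0,0,0,0,0,-30,1,0,0,0,0,0,-60,1,0,0,0,0,0,-10,1,0,0,0,0,0,0,1],
)

```text
clock: 25.68
position: [0.5272, 0.1925, 0.1473]
ee_rot: [0.001, 0.027, 1.0, 0.0]
contact_force: [-0.3, 0.2, -0.5]
width: 0.0853
```

```bash
python3 - <<'E'
from h import *
s,i=wshot('w14'); err(s,(*cappos('D2'),.12))
for o in greens(i,s,.019): print(o)
E
```

```text
clock 25.68 pos [0.5272 0.1925 0.1473] err tool mm [-87.7   0.6  27.4] yaw 176.87 F [-0.3  0.2 -0.5] w 0.0853 tilt [0.0015 0.0004]
(array([148., 187.]), array([ 5.17800e-01,  4.50000e-02,  8.95556e+01,  5.82038e+01,
       -5.95960e+00]))
(array([320., 188.]), array([ 0.5267,  0.1925, 88.1867, 57.7473, -3.17  ]))
```

View pics/w14.png

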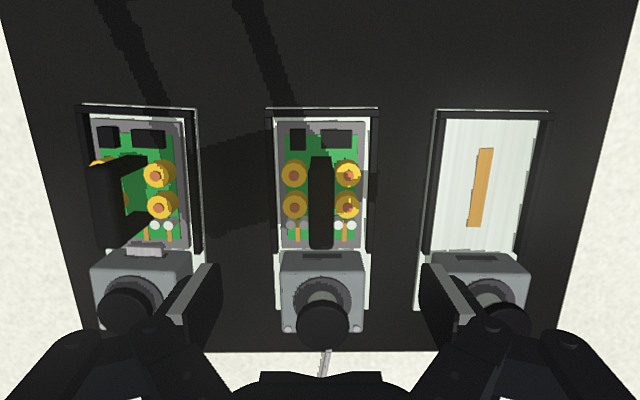

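Seated at (0.5267, 0.1925), -3.2°. I'll lock D2.

>>> drive_tool(
  targets=[0,0,0,-44,0,0,0,0,0,0,-43.5,0.5,0,0,0,0,0,0,0,0,0,0,0,0,0,0,50,0,0,0,0,0,0,20,0,0,0,0,0,0,10,0,0,0,0,0,0,7,0,0,0,0,0,0,2,0,0,0,0,0,0,0,0],
)

```text
clock: 26.85
position: [0.6122, 0.188, 0.0604]
ee_rot: [-0.001, 0.027, 1.0, -0.0]
contact_force: [-7.8, -0.8, 15.1]
width: -0.0
```

>>> drive_tool(
  targets=[0,0,0,0,0,-30,0,0,0,0,0,0,-60,0,0,0,0,0,-30,-50,0,0,0,0,15,-40,-45,0,0,0,0,15,-45,-37,0,0,0,0,20,-58,0,0,0,0,0,20,-58,0,0,0,0,0,20,-58,0,0,0,0,0,20,-58,0,0,0,0,0,20,-58,0,0,0,0,0,18,-42,0,0,0,0,0,0,0,0,0],
)

```text
clock: 28.35
position: [0.441, -0.253, 0.28]
ee_rot: [0.0, 0.03, 1.0, -0.001]
contact_force: [0.5, 0.6, 0.7]
width: 0.0001
```

```bash
python3 - <<'E'
from h import *
s,i=wshot('w15'); err(s,(.447,-.311,.038),-5.8)
for o in greens(i,s,.010): print(o)
E
```

```text
clock 28.35 pos [ 0.441 -0.253  0.28 ] err tool mm [ -9.3 -57.1 242.1] yaw 176.58 F [0.5 0.6 0.7] w 0.0001 tilt [ 0.0006 -0.0018]
turn about tool z needed 2.38
(array([274., 163.]), array([ 0.4474, -0.3118, 89.1095, 56.8804, -5.7499]))
(array([559., 205.]), array([ 5.22300e-01,  4.91000e-02,  9.11302e+01,  5.97300e+01,
       -6.33190e+00]))
```

View pics/w15.png

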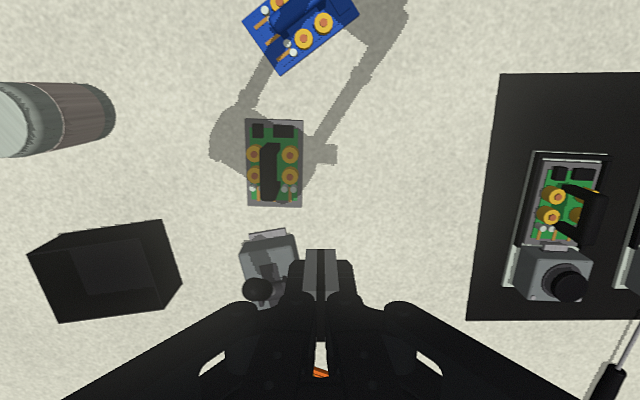

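>>> drive_tool(
  targets=[0,0,0,-9.5,-57.5,0,1,0,0,2.4,0,0,60,1,0,0,0,0,0,60,1,0,0,0,0,0,55,1,0,0,0,0,0,40,1,0,0,0,0,0,22,1,0,0,0,0,0,0,1,0,0,0,0,0,0,1],
)

```text
clock: 29.4
position: [0.4498, -0.3079, 0.0438]
ee_rot: [0.001, 0.048, 0.999, -0.001]
contact_force: [0.1, 0.6, 1.3]
width: 0.0855
```

```bash
python3 - <<'E'
from h import *
s,i=wshot('w16'); err(s,(.4472,-.3114,.038),-5.75)
E
```

```text
clock 29.4 pos [ 0.4498 -0.3079  0.0438] err tool mm [ 2.3 -3.7  5.8] yaw 174.53 F [0.1 0.6 1.3] w 0.0855 tilt [ 0.0019 -0.0012]
turn about tool z needed 0.28
```

View pics/w16.png

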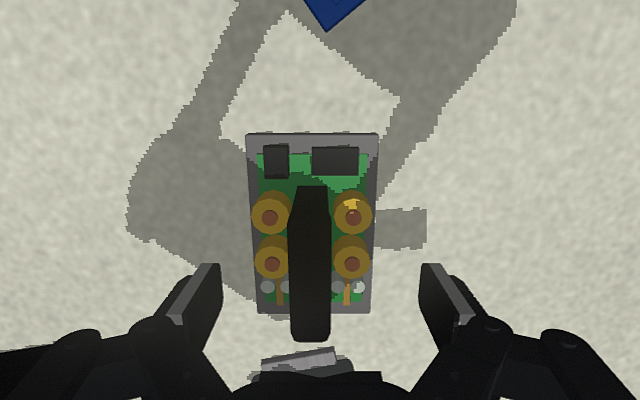

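>>> drive_tool(
  targets=[0,0,0.3,2.3,-3.7,5,1,0,0,0,0,0,0,0,0,0,0,0,0,0,0,0,0,0,0,0,0,0,0,0,0,0,0,0,0,0,0,0,0,0,0,0,0,0,0,0,0,-50,0,0,0,0,0,0,-60,0,0,0,-1.5,0,0,-10,0,0,0,0,0,0,0,0],
)

```text
clock: 30.7
position: [0.4454, -0.3109, 0.1573]
ee_rot: [-0.0, 0.038, 0.999, 0.0]
contact_force: [-0.6, 0.1, -4.7]
width: 0.0169
```

```bash
python3 - <<'E'
from h import *
s=get_state(); err(s,(*NEST['D3'][:2],.05),NEST['D3'][2])
E
```

```text
clock 30.7 pos [ 0.4454 -0.3109  0.1573] err tool mm [-43.2 643.7 107.7] yaw 175.67 F [-0.6  0.1 -4.7] w 0.0169 tilt [-0.0006  0.0008]
turn about tool z needed -0.23
```

>>> drive_tool(
  targets=[0,0,-0.2,-4,58.5,0,0,0,0,0,-4,58.5,0,0,0,0,0,-4,58.5,0,0,0,0,0,-4,58.5,0,0,0,0,0,-4,58.5,0,0,0,0,0,-4,58.5,0,0,0,0,0,-4,58.5,0,0,0,0,0,-4,58.5,0,0,0,0,0,-4,58.5,0,0,0,0,0,-4,58.5,0,0,0,0,0,-4,58.5,0,0,0,0,0,0,0,0,0],
)

```text
clock: 32.2
position: [0.5349, 0.331, 0.1538]
ee_rot: [-0.002, 0.034, 0.999, -0.0]
contact_force: [0.4, -1.6, -4.2]
width: 0.0166
```

>>> drive_tool(
  targets=[0,0,0,0,0,0,0],
)

```text
clock: 32.33
position: [0.5344, 0.3262, 0.1546]
ee_rot: [-0.003, 0.036, 0.999, -0.002]
contact_force: [-0.3, -1.0, -4.0]
width: 0.0171
```

```bash
python3 - <<'E'
from h import *
s,i=wshot('w17'); err(s,(*NEST['D3'][:2],.05),NEST['D3'][2])
E
```

```text
clock 32.33 pos [0.5344 0.3262 0.1546] err tool mm [ -3.1   2.  104.6] yaw 175.92 F [-0.3 -1.  -4. ] w 0.0171 tilt [-0.0058 -0.0035]
turn about tool z needed 0.02
```

View pics/w17.png

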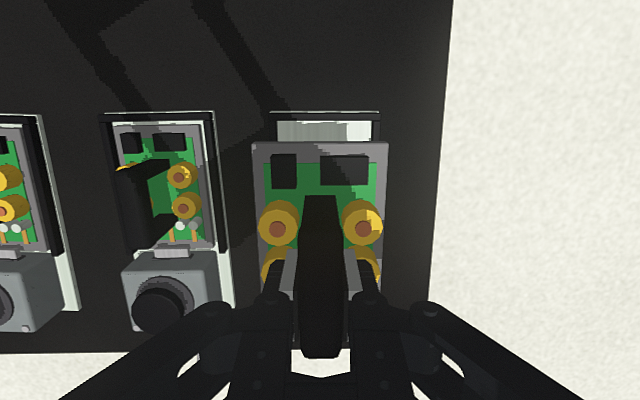

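D2's tongue is visible over its plate at (172,252), and the held carrier sits as before. I'll move down into D3.

>>> drive_tool(
  targets=[0,0,0,-3,2.5,50,0,0,0,0,0,0,35,0,0,0,0,0,0,10,0,0,0,0,0,0,3,0,0,0,0,0,0,0,0,0,0,0,0,0,0,0],
)

```text
clock: 33.12
position: [0.54, 0.3296, 0.0612]
ee_rot: [0.001, 0.036, 0.999, 0.0]
contact_force: [-1.6, -1.0, -3.4]
width: 0.0165
```

```bash
python3 - <<'E'
from h import *
s,i=wshot('w18'); err(s,(*NEST['D3'][:2],.048),NEST['D3'][2])
E
```

```text
clock 33.12 pos [0.54   0.3296 0.0612] err tool mm [ 2.9 -2.1 13.2] yaw 175.86 F [-1.6 -1.  -3.4] w 0.0165 tilt [0.0017 0.0008]
turn about tool z needed -0.04
```

View pics/w18.png

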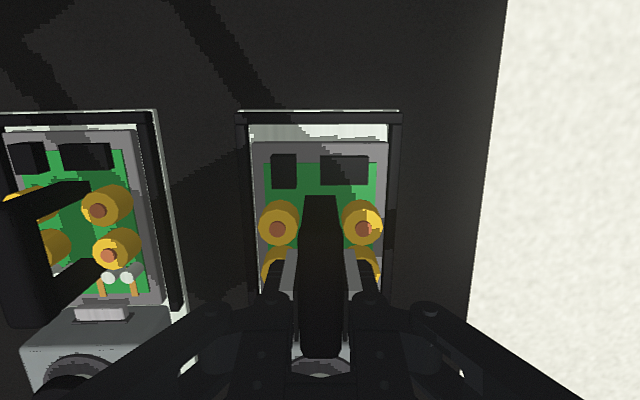

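>>> drive_tool(
  targets=[0,0,0,3,-1.5,2,0,0,0,0,0,0,6,0,0,0,0,0,0,5,0,0,0,0,0,0,1,0,0,0,0,0,0,0,0,0,0,0,0,0,0,0.5,0,0,0,0,0,0,1,0,0,0,0,0,0,1,0,0,0,0,0,-30,1,0,0,0,0,0,-60,1,0,0,0,0,0,-10,1,0,0,0,0,0,0,1],
)

```text
clock: 34.67
position: [0.5368, 0.3283, 0.1466]
ee_rot: [0.001, 0.036, 0.999, 0.0]
contact_force: [-0.1, -0.8, 0.3]
width: 0.0854
```

```bash
python3 - <<'E'
from h import *
s,i=wshot('w19'); err(s,(*cappos('D3'),.12))
for o in greens(i,s,.019): print(o)
E
```

```text
clock 34.67 pos [0.5368 0.3283 0.1466] err tool mm [-87.2  -0.6  26.7] yaw 175.87 F [-0.1 -0.8  0.3] w 0.0854 tilt [0.0017 0.0008]
(array([163., 188.]), array([ 0.5268,  0.1936, 89.5993, 58.0701, -3.0364]))
(array([318., 187.]), array([ 0.537 ,  0.3271, 89.8177, 57.7508, -3.844 ]))
(array([  8., 208.]), array([ 5.25300e-01,  7.37000e-02,  8.72103e+01,  2.07329e+01,
       -2.04261e+01]))
```

View pics/w19.png

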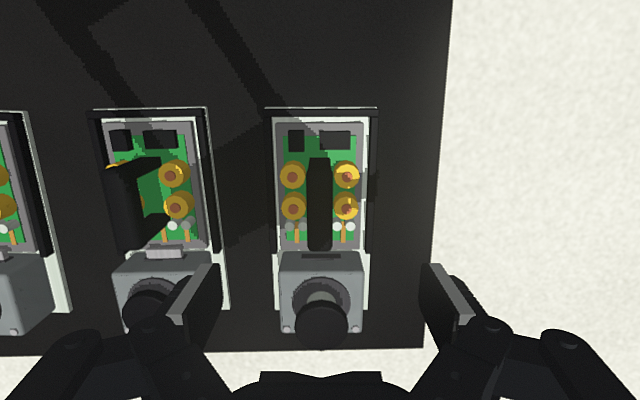

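Seated at (0.537, 0.327), -3.8°. I'll lock D3.

>>> drive_tool(
  targets=[0,0,0,-44,0,0,0,0,0,0,-43.5,-0.5,0,0,0,0,0,0,0,0,0,0,0,0,0,0,50,0,0,0,0,0,0,20,0,0,0,0,0,0,10,0,0,0,0,0,0,7,0,0,0,0,0,0,2,0,0,0,0,0,0,0,0],
)

```text
clock: 35.85
position: [0.6213, 0.3209, 0.0604]
ee_rot: [-0.001, 0.036, 0.999, -0.0]
contact_force: [-8.1, -3.1, 17.9]
width: -0.0001
```

>>> drive_tool(
  targets=[0,0,0,0,0,-30,0,0,0,0,0,0,-60,0,0,0,0,15,-30,-50,0,0,0,0,25,-35,-45,0,0,0,0,25,-40,-37,0,0,0,0,32,-42,0,0,0,0,0,32,-42,0,0,0,0,0,31,-34,0,0,0,0,0,0,0,0,0,0,0,0,0,0,0,0],
)

```text
clock: 37.1
position: [0.4487, 0.1107, 0.2793]
ee_rot: [0.001, 0.036, 0.999, 0.0]
contact_force: [0.3, 0.3, 0.2]
width: 0.0
```

```bash
python3 - <<'E'
from h import *
s,i=wshot('w20'); err(s,(.598,-.323,.08),6.4)
for o in greens(i,s,.019): print(o)
save(i,'w20c',(130,120,530,330),2)
for d in NEST:
    x,y,a=NEST[d]; u=np.array([np.cos(np.radians(a)),np.sin(np.radians(a))])
    print(d,'cap out/in px',proj('wrist',[[*cappos(d),.083],[*cappos(d),.069]],s).round(1).tolist(),'tongue shut/open',proj('wrist',[[x+.049*u[0],y+.049*u[1],.0275],[x+.0595*u[0],y+.0595*u[1],.0275]],s).round(1).tolist())
E
```

```text
clock 37.1 pos [0.4487 0.1107 0.2793] err tool mm [-179.8 -422.   199.4] yaw 175.85 F [0.3 0.3 0.2] w 0.0 tilt [0.0024 0.0007]
turn about tool z needed -10.55
(array([272., 215.]), array([ 5.18300e-01,  4.39000e-02,  9.00154e+01,  5.78360e+01,
       -6.45950e+00]))
(array([389., 213.]), array([ 0.5271,  0.1923, 89.2738, 58.3241, -2.8958]))
(array([493., 211.]), array([ 0.5373,  0.3261, 88.643 , 58.6734, -4.1983]))
D1 cap out/in px [[264.6, 306.2], [266.4, 299.1]] tongue shut/open [[270.8, 254.5], [270.9, 261.8]]
D2 cap out/in px [[397.6, 305.2], [395.1, 298.2]] tongue shut/open [[389.7, 253.6], [389.4, 260.9]]
D3 cap out/in px [[512.8, 304.6], [506.6, 297.5]] tongue shut/open [[494.7, 253.0], [493.4, 260.3]]
```

View pics/w20c.png

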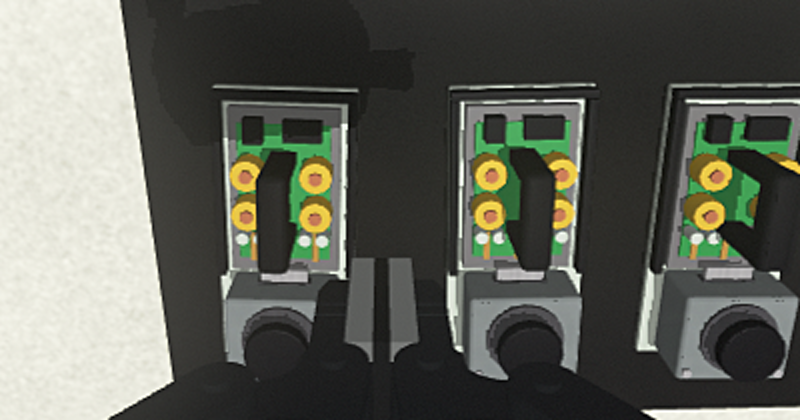

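All three docks show bright tongues over the plates and caps at the latched pixels (D2 near (394,294), D3 near (505,295)). Every board lies within 2 mm and 0.5° of its nest. Now I'll go to the robot side of the isolator handle.

>>> drive_tool(
  targets=[0,0,-10.5,0,0,0,0,0,0,0,1,-56,0,0,0,0,0,1,-56,0,0,0,0,0,1,-56,0,0,0,0,0,1,-56,0,0,0,0,0,1,-56,0,0,0,0,0,1,-56,0,0,0,0,0,1,-56,0,0,0,0,0,1,-56,0,0,0,0,0,0,0,0,0,0,0,0,0,0,0,0],
)

```text
clock: 38.52
position: [0.4905, -0.3352, 0.2778]
ee_rot: [-0.0, -0.056, 0.998, 0.001]
contact_force: [0.9, -0.2, 0.4]
width: -0.0002
```

```bash
python3 - <<'E'
from h import *
s,i=wshot('w21'); err(s,(.49,-.335,.10),6.4); err(s,(.602,-.3225,.10),6.4)
E
```

```text
clock 38.52 pos [ 0.4905 -0.3352  0.2778] err tool mm [ 4.000e-01 -1.000e-01  1.778e+02] yaw -173.6 F [ 0.9 -0.2  0.4] w -0.0002 tilt [-0.0008  0.002 ]
turn about tool z needed -0.0
clock 38.52 pos [ 0.4905 -0.3352  0.2778] err tool mm [-112.3   -0.2  177.7] yaw -173.6 F [ 0.9 -0.2  0.4] w -0.0002 tilt [-0.0008  0.002 ]
turn about tool z needed -0.0
```

View pics/w21.png

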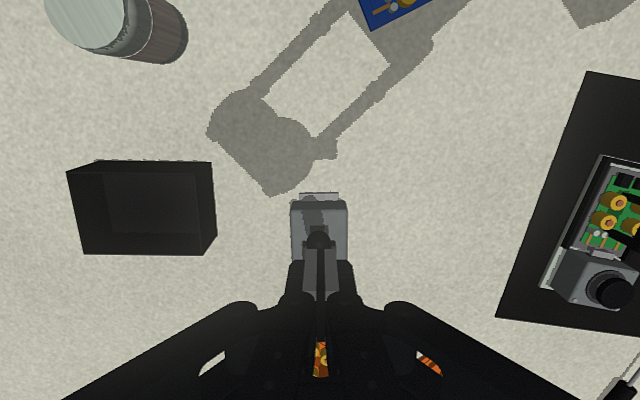

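The handle ball at (319,240) works out to x ≈ 0.55, so the isolator is still OFF. I'll go down and push it on.

>>> drive_tool(
  targets=[0,0,0,0,0,60,0,0,0,0,0,0,60,0,0,0,0,0,0,57,0,0,0,0,0,0,0,0,0,0,0,-25,0,0,0,0,0,0,-25,0,0,0,0,0,0,-25,0,0,0,0,0,0,-25,0,0,0,0,0,0,-12,0,0,0,0,0,0,0,0,0,0],
)

```text
clock: 39.83
position: [0.6023, -0.3231, 0.1036]
ee_rot: [0.001, -0.056, 0.998, -0.001]
contact_force: [-0.3, 0.7, 0.3]
width: -0.0
```

>>> drive_tool(
  targets=[0,0,0,10,0,0,0,0,0,0,0,0,-60,0,0,0,0,10,20,-60,0,0,0,0,25,20,-50,0,0,0,0,45,30,0,0,0,0,0,45,30,0,0,0,0,0,0,0,0,0,0,0,0,0,0,0,0],
)

```text
clock: 40.83
position: [0.4554, -0.2397, 0.2709]
ee_rot: [0.001, -0.055, 0.998, -0.001]
contact_force: [0.6, 0.1, 0.4]
width: 0.0001
```

```bash
python3 - <<'E'
from h import *
s,i=wshot('w22'); err(s,(.598,-.323,.10),6.4)
c=np.array([.598,-.323]); y=np.radians(6.4); ux=np.array([np.cos(y),np.sin(y)])
for a in(-.6,.6):
    print(a,proj('wrist',[np.r_[c+ux*L*.001*np.sin(a),.046+L*.001*np.cos(a)] for L in (52,85)],s).round(1).tolist())
t=get_image('top'); save(t,'top22')
E
```

```text
clock 40.83 pos [ 0.4554 -0.2397  0.2709] err tool mm [-132.4  -98.3  171.2] yaw -173.69 F [0.6 0.1 0.4] w 0.0001 tilt [ 0.0012 -0.001 ]
turn about tool z needed -0.09
-0.6 [[228.7, 268.2], [219.8, 265.3]]
0.6 [[233.1, 314.7], [228.3, 345.7]]
```

View pics/w22.png

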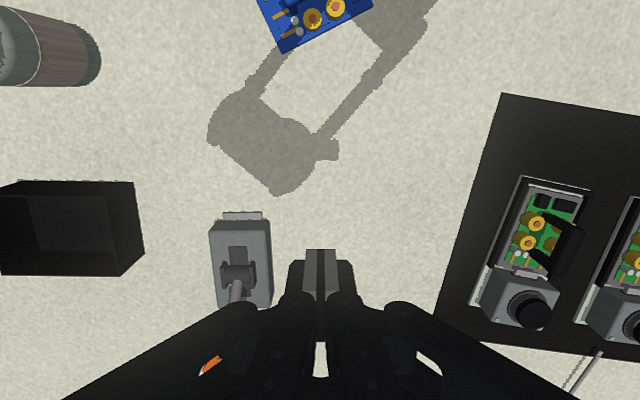

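View pics/top22.png

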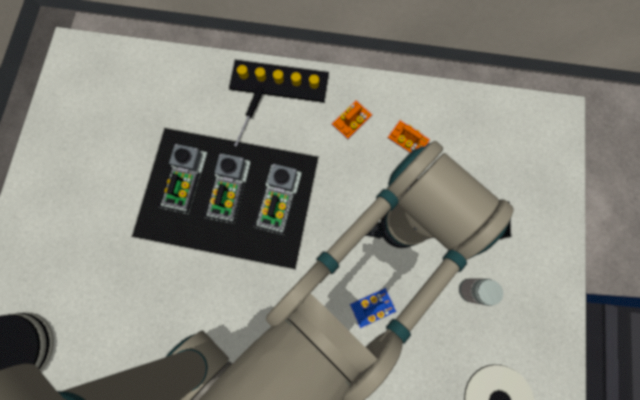

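The stem now leans to the far side, through (237,295). I'll confirm the angle from the scene camera.

```bash
python3 - <<'E'
from h import *
t=get_image('scene'); save(t,'scene23',(170,120,490,320),2.4)
c=np.array([.598,-.323]); y=np.radians(6.4); ux=np.array([np.cos(y),np.sin(y)])
for a in(-.6,0,.6):
    p=proj('scene',[np.r_[c+ux*L*.001*np.sin(a),.046+L*.001*np.cos(a)] for L in (0,52,85)]); print(a,((p-[170,120])*2.4).round(0).tolist())
E
```

```text
-0.6 [[208.0, 200.0], [212.0, 166.0], [214.0, 145.0]]
0 [[208.0, 200.0], [204.0, 178.0], [200.0, 164.0]]
0.6 [[208.0, 200.0], [197.0, 198.0], [190.0, 197.0]]
```

View pics/scene23.png

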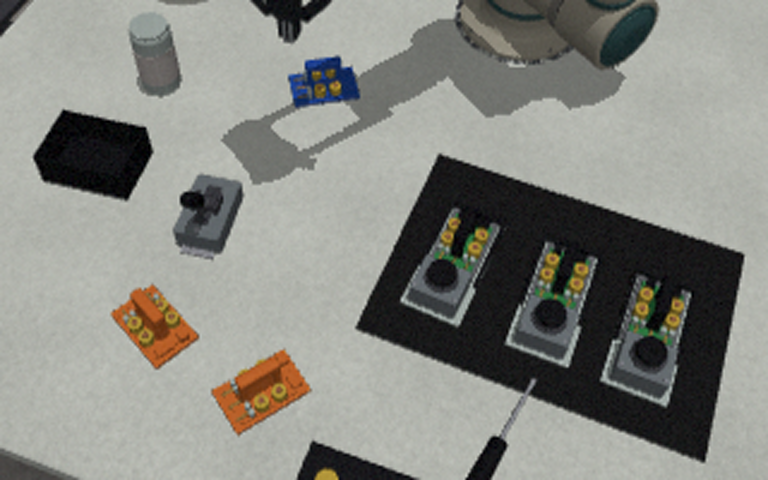

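The tip is at (190,200), against (190,197) predicted for ON. All three caps sit low and all carriers are in the docks. I'll hand in.

```bash
python3 - <<'E'
from rig import sign_off
print(sign_off())
E
```

```text
the job is handed in; nothing more can be done
None
```

The job is handed in, at about 41 s on the robot's clock; the hand-in gave no verdict.

**What I did**
- I switched the isolator off and pushed the buttons of the two docks that started shut, so that all three were open.
- I set each of the three green carriers into its own dock and pushed each button to its stop (15–18 N, cap at z ≈ 0.0605) to lock it.
- I then switched the isolator back on.

**Last checks**
- **Carriers:** the final wrist view put each board within 2 mm and 0.5° of its nest centre.
- **Docks:** all three lock bolts showed over the plates and all three caps sat at the latched height. No dock is left empty.
- **Isolator:** the handle tip in the scene picture was within about 1 pixel of the predicted ON position. The wrist view agreed on the side, but the grip itself was hidden behind the gripper.
- **Bystanders:** the bin, can, screwdriver and the blue and orange look-alikes looked unmoved. I judged that by eye and did not measure it.
- **Robot:** the gripper was clear of everything, and contact force was under 1 N.

No check failed or disagreed.

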